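Seat the rocking rail stand and fit its rail

ROBOT

A 6-joint arm with a two-finger parallel gripper is mounted at the origin on the work surface. World frame = base frame: x ahead of the robot, y to its left, z up, the work surface at z = 0. Lengths are in m, angles in rad, forces in N, time in s.
With the tool pointing down it reaches from about 0.325 to 0.875 m from the base axis. Payload 4.4 kg.
Tool frame: the origin (TCP) lies between the finger pads; the fingertips stand 17 mm ahead of it and the grasp point (between the pads) lies 2 mm behind it; z points along the fingers, y is the line along which they close (so a half turn about z gives the same grasp; the last joint's range is limited). The gripper opens to 85 mm and grips with 20 to 120 N. Pads are 22 mm wide; open, the fingers measure 114 mm over their backs; the gripper's body (76 mm by 85 mm) begins 54 mm behind the grasp point. The pads swing forward as they close: fully open they stand 13 mm farther back than shut.
Start: joints at [1.03, 0.207, 1.542, -0, 1.393, -0.15], TCP at [0.219, 0.532, 0.248] pointing down, gripper open.
Joint ranges: [-2.73, 2.73], [-0.86, 2.22], [0.23, 2.46], [-1.11, 4.25], [0.08, 2.63], [-2.82, 2.82]. Speed limits (rad/s): [2.79, 2.79, 3.14, 3.14, 3.14, 3.14].

INTERFACE

Orientations are given as [roll, pitch, yaw] about the fixed x, y, z axes, in that order (R = Rz(yaw) Ry(pitch) Rx(roll)).
In Python, from rig import * gives the robot as it stands.
- The arm moves only by the tool carry_out, never from a script. Its argument "rows" is a list of rows, each an object of numbers: "hand": the opening, from 0 (shut) to 1 (fully open); "dx", "dy", "dz": the shift along the world's x, y, z in m; "ax", "ay", "az": the turn, a rotation vector about the world's x, y, z in degrees. In form: [{"hand": .., "dx": .., "dy": .., "dz": .., "ax": .., "ay": .., "az": ..}, ...]. A call has exactly 8 rows; each row is the pose to reach, as a shift and turn from the pose commanded when the call began; what a row does not reach only later rows make up. A row lasts 1/10 s, in which the tool goes at most 50 mm and 8.59 degrees, less where a joint would pass 70% of its speed; a pose out of reach is approached as far as the arm can. A call with a gripper value outside its range is refused whole. The fingers move at their own pace and stop on an object; "force" is the grip in N (left out, the last holds). Time passes only in rows, so rows that repeat a pose let the fingers close, or fill a call up. It gives the time, the measured TCP pose, the force, the opening and the grip force at its end, in the units of the state.
- get_state(): the state, without advancing time (a new reading comes with each control period).
- snapshot(name): name is "scene" or "top" or "wrist"; returns a dict with "img" (400x640x3 uint8, red, green, blue), "intrinsics" (3x3 intrinsics, pixels), "eye" and "orientation" of the camera in the world. Camera axes: x right, y down, z forward; pixel columns grow to the right and rows downward; lengths in m; the calibration is good to about 2 mm. A picture is of the moment at which its call begins. There is no depth.
- hand_in(): hands the job in; it is judged then, once.
The state is a dict: "time_s": time; "q": joint angles; "joint_vel": joint speeds; "joint_torque": joint torques, N m; "eef_pos": TCP position; "ee_rot": TCP orientation; "ft_force": force on the tool from outside, world axes, zero at the start; "wrist_torque": the same for the moment, N m; "width": finger opening in m; "finger_force": force on a finger pad.
Only numpy, scipy, OpenCV 4.12 (cv2) and the standard library are available. Lean on these libraries where they do the work, as an engineer would, in place of code of your own. Each camera call takes 0.05 s, during which the arm holds its last target. There are 200 camera calls.

TASK

The green rail stand rocks because two of its feet are up on the white spine of the drip tray: without lifting it out of the tray, turn it until all four feet are down on the tray floor, two on each side of the spine with its two eyes on opposite sides of the spine, and let it stand. Then take the wooden rail from its cradle, pass its tip level through both eyes of the stand from either side, let go, take it again by its orange knob and push it fully home until its black collar meets the stand. Leave the stand seated, and the basket, jar and mug where they are.

Things in the scene. Friction and masses are not known exactly. Their poses are not given: they have to be found in the camera images.
- tray_center (a point): Fixed grey drip tray, 170 mm (its x) by 200 mm (its y), floor 4 mm above the worktop, rim 12 mm above the worktop. The point is the tray's centre at floor level, z up. A white raised spine 34 mm wide and 8 mm high (above the floor) runs along the tray's y axis through the centre.
- stand_eyes (a point): Point midway between the two eyes of the green stand, on their axis, 75 mm above the foot bottoms, over the base centre. The eyes are round, 16 mm in diameter, in two upright plates 8 mm thick and 40 mm wide in y, outer faces at x = +-30 mm, tops 95 mm above the feet; their axis is the stand's x axis.
- stand_base (a point): Centre of the loose green stand's base at foot-bottom level, z up (0.6 kg, 107 mm tall). Base plate 80 (x) by 106 mm (y); four black feet 14 mm across, 20 high at x = +-32, y = +-45; a steel weight on one corner. Starts leaning about 9 degrees, base centre some 8 mm too high, x turned about 0.4 to 0.85 rad anticlockwise from the tray's. Seated, x lies along the tray's x (8 mm play).
- stand_bar (a point): Centre of the wooden grip bar on top of the stand: 60 mm long along the stand's x, 12 mm wide in y, 12 mm high, 101 mm above the foot bottoms; axes as the stand's. Clear space of 44 mm between the uprights below it.
- cradle_top (a point): Fixed white cradle, 215 mm (x) by 60 mm, left or right of the tray, in which the rail lies level at the start, tip to +x. Point on the rail's axis line, 42 mm above the worktop, mid-length. Its two blocks (highest 60 mm) leave the shaft free from the collar to 120 mm ahead of it and enclose the knob's sides: take the rail by the shaft there and lift it straight up.
- rail_shaft (a point): Point on the axis of the loose wooden rail (60 g), 60 mm ahead of the collar's front face, near its balance; its x axis points from knob to tip. Shaft 10 mm in diameter, 165 mm long from collar to tip, the last 12 mm tapered.
- rail_collar (a point): Centre of the front (tip-side) face of the rail's black collar, 24 mm in diameter, 8 mm thick; x axis to the tip. It cannot pass the eyes. Home: this face against the outer face of an upright, 30 mm from the point between the eyes.
- rail_knob (a point): Centre of the rail's orange knob, a cylinder 14 mm in diameter and 34 mm long behind the collar, 25 mm behind the collar's front face. With the rail hanging half-way through both eyes the knob end droops some 5 to 8 degrees.
- rail_tip (a point): The tip end of the rail, on its axis, 165 mm ahead of the collar's front face.
- basket_c (a point): Bystander, loose, to be left alone: low open blue basket of pegs, 160 x 75 x 50 mm high; point on its axis 30 mm up.
- jar_c (a point): Bystander, loose, to be left alone: glass jar, 54 mm across, 70 mm tall; point at its centre.
- mug_c (a point): Bystander, loose, to be left alone: white mug, 72 mm across, 85 mm tall; point at its centre.
Mind the look-alikes: they are no part of the job. Of the things shaped like the part that bears rail_shaft, the wooden one is meant. What is shaped like the part that bears stand_eyes but purple is not meant.

How it is judged:
By the outcome, as a careful person would: the job done as asked, in the order asked, and still so for the second after the job is handed in, with the robot touching nothing.
It also fails if it takes over 72 s, if anything falls off the work surface, if the arm or the gripper's body presses on something with over 40 N, if the wrist force passes 120 N, or if a joint passes its speed limit or range.

## Working session

There is one attempt and no reset: what is moved stays moved. The work goes in short steps, Python scripts to look and compute and a tool call to move; the robot and the scene stay as the last step left them, time stands still between calls to the robot, and variables do not carry over. Pictures are saved under pics/ and viewed, at most 10 in all, crops included, and the job is handed in when it is done.

Besides the shell and the picture viewer there is one more tool, called as name([rows], argument=value, ...), one row to a line, values as JSON. carry_out: Moves the arm, as the interface text tells. Its arguments: {"type":"object","properties":{"rows":{"type":"array"},"force":{"type":"number"}},"required":["rows"]}

```bash
ls; mkdir -p pics; python3 - <<'E'
from rig import *
import cv2,numpy as np
a=[]
for n in("scene","top"):
    s=snapshot(n); cv2.imwrite(f"pics/{n}0.png",s["img"][:,:,::-1]); print(n,s["intrinsics"],s["eye"],s["orientation"])
    np.savez(f"{n}0.npz",**s)
print(get_state())
E
```

```text
pics
scene [[503.1110113    0.         325.6445161 ]
 [  0.         503.1110113  208.38950053]
 [  0.           0.           1.        ]] [0.87935685 0.52936567 1.04325686] [-2.54033237 -0.00483851  2.53112221]
top [[385.12156752   0.         318.50608832]
 [  0.         385.12156752 196.97786079]
 [  0.           0.           1.        ]] [0.46740406 0.02660795 1.12246107] [-3.09879451 -0.00345383 -1.54643258]
{'time_s': 0.1, 'q': array([ 1.02949737e+00,  2.07330578e-01,  1.54282884e+00,  1.81278514e-05,
        1.39355061e+00, -1.50539559e-01]), 'joint_vel': array([ 0.00135219, -0.0030161 , -0.0038529 , -0.0008482 , -0.00037434,
        0.00133448]), 'joint_torque': array([-6.81729925e-04, -3.84094048e+01, -2.92546946e+01, -3.33791204e-04,
        4.96347973e-03,  5.24436302e-06]), 'eef_pos': array([0.21869041, 0.5310664 , 0.24723584]), 'ee_rot': array([-3.13950189e+00, -3.35182448e-04,  2.75082969e+00]), 'ft_force': array([ 0.12545425, -0.87169366, -0.23922241]), 'wrist_torque': array([-0.01108167, -0.02797567,  0.02891746]), 'finger_force': 0.0, 'width': 0.08521975351439376}
```

View pics/scene0.png

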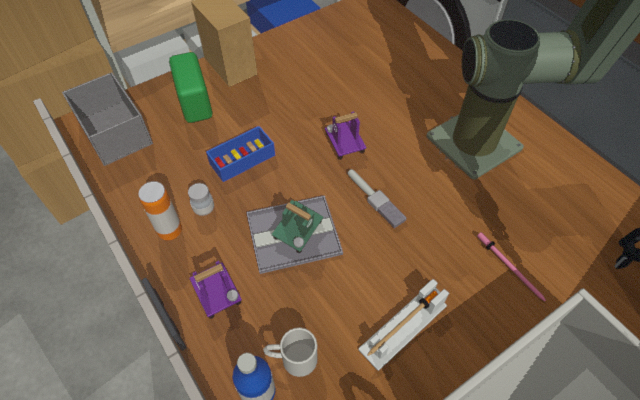

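View pics/top0.png

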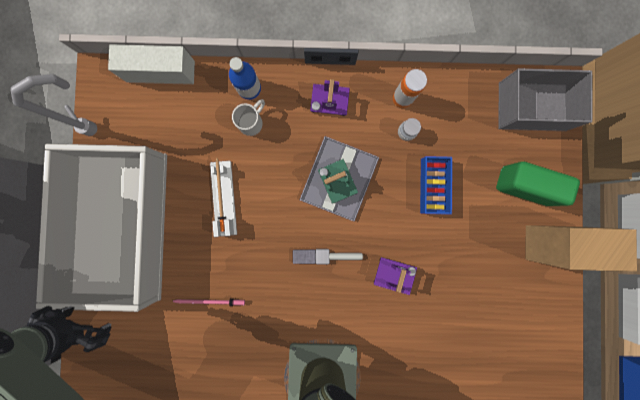

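Scene view: the green stand is at (298,225) in the tray, the purple look-alikes are at (345,135) and (215,288), the wooden rail in the white cradle is at (405,322), and a pink rail is at (510,265). In the top view these are green (336,182), purple (330,98) and (397,275), wooden rail (222,198), pink (210,302). I choose the green stand and the wooden rail, and check both in one crop.

```bash
cat > h.py <<'E'
from rig import *
import cv2,numpy as np
from scipy.spatial.transform import Rotation as R
def ray(s,uv):
    d=np.linalg.inv(s["intrinsics"])@np.array([uv[0],uv[1],1.])
    return np.array(s["eye"]),R.from_euler("xyz",s["orientation"]).as_matrix()@d
def plane(s,uv,z):
    e,d=ray(s,uv); return e+d*(z-e[2])/d[2]
def cross(s1,u1,s2,u2):
    A=np.zeros((3,3));b=np.zeros(3);L=[]
    for s,u in((s1,u1),(s2,u2)):
        e,d=ray(s,u);d=d/np.linalg.norm(d);P=np.eye(3)-np.outer(d,d);A+=P;b+=P@e;L.append((e,P))
    p=np.linalg.solve(A,b); return p,[np.linalg.norm(P@(p-e)) for e,P in L]
def proj(s,p):
    c=R.from_euler("xyz",s["orientation"]).as_matrix().T@(np.array(p)-s["eye"]); u=s["intrinsics"]@c; return u[:2]/u[2]
def crop(s,x,y,w,h,k):
    return cv2.resize(np.ascontiguousarray(s["img"][y:y+h,x:x+w,::-1]),None,fx=k,fy=k,interpolation=cv2.INTER_CUBIC)
E
python3 - <<'E'
from h import *
S=np.load("scene0.npz");T=np.load("top0.npz")
a=crop(S,240,190,110,85,3.63);b=crop(T,290,130,100,100,3)
c=crop(S,350,275,110,95,3.63);d=crop(T,185,150,100,100,3)
o=np.zeros((600,800,3),np.uint8)
def put(i,x,y): 
    i=i[:600-y,:800-x]; o[y:y+i.shape[0],x:x+i.shape[1]]=i
put(a,0,0);put(b,410,0);put(c,0,310);put(d,410,300)
cv2.imwrite("pics/crop1.png",o)
E
```

```text
(no output)
```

View pics/crop1.png

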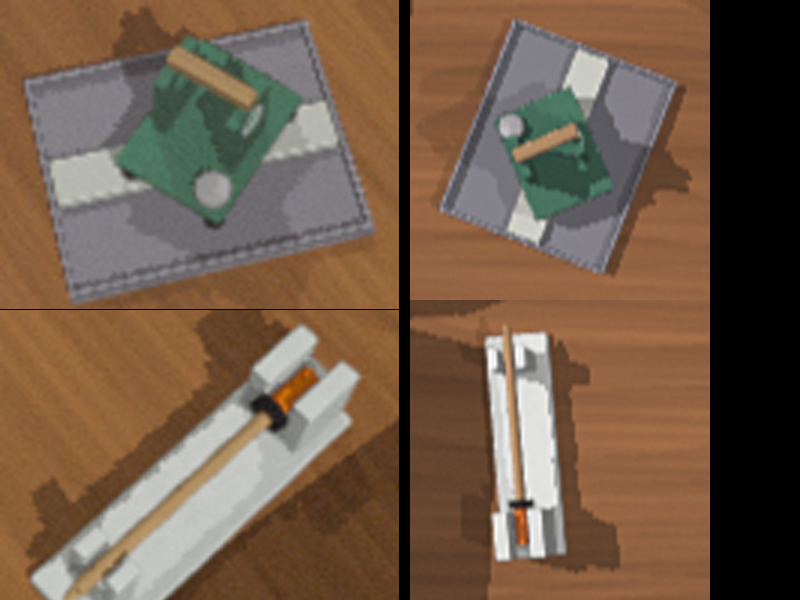

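The crop confirms the choice: green stand with a wooden bar and its weight on the left corner, wooden rail in the cradle with black collar and orange knob at the near end. Tray corners in the top view are about (324,137), (379,157), (356,221) and (300,200).

```bash
cat >> h.py <<'E'
def mask(s,roi,lo,hi):
    hsv=cv2.cvtColor(s["img"],cv2.COLOR_RGB2HSV);m=cv2.inRange(hsv,np.array(lo),np.array(hi))
    z=np.zeros_like(m);x,y,w,h=roi;z[y:y+h,x:x+w]=m[y:y+h,x:x+w]
    n,l,st,c=cv2.connectedComponentsWithStats(z)
    return (l==1+np.argmax(st[1:,4])).astype(np.uint8) if n>1 else z
def rect(m):
    c,(w,h),a=cv2.minAreaRect(np.argwhere(m)[:,::-1].astype(np.float32));a=np.deg2rad(a)
    d=np.array([np.cos(a),np.sin(a)])*w/2 if w>h else np.array([-np.sin(a),np.cos(a)])*h/2
    c=np.array(c);return c-d,c,c+d,min(w,h)
WOOD=([8,60,90],[22,175,255])
E
python3 - <<'E'
from h import *
np.set_printoptions(precision=4,suppress=True)
S=np.load("scene0.npz");T=np.load("top0.npz")
q=[plane(T,[290+(x-410)/3,130+y/3],.012) for x,y in((512,20),(678,82),(607,273),(440,210))]
q2=[plane(S,[240+x/3.63,190+y/3.63],.012) for x,y in((25,80),(305,22),(372,230),(70,300))]
for k in(q,q2):
    k=np.array(k);print("tray",k.mean(0),[np.linalg.norm(k[i]-k[i-1]) for i in range(4)],[np.degrees(np.arctan2(*(k[i]-k[i-1])[[1,0]])) for i in range(4)])
for nm,rt,rs in(("bar",(320,165,36,25),(280,195,40,35)),("rail",(208,155,25,64),(365,285,70,75))):
    mt=mask(T,rt,*WOOD);ms=mask(S,rs,*WOOD);a=rect(mt);b=rect(ms);print(nm,mt.sum(),ms.sum(),a,b)
    if np.dot(b[2]-b[0],[1,0])<0:b=b[::-1] if 0 else (b[2],b[1],b[0],b[3])
    for i in range(3):
        for j in((i,2-i) if i!=1 else (1,)):
            print(i,j,*cross(T,a[i],S,b[j]))
    for i in range(3): print("plane",plane(T,a[i],.112 if nm=="bar" else .042),plane(S,b[i],.112 if nm=="bar" else .042))
for n,lo,hi in(("orange",[5,200,120],[16,255,255]),):
    a=rect(mask(T,(205,205,30,40),lo,hi));b=rect(mask(S,(415,280,40,35),lo,hi));print(n,a,b,plane(T,a[1],.049),plane(S,b[1],.049),cross(T,a[1],S,b[1]))
print("collar crops",plane(T,[185+(521-410)/3,150+(503-300)/3],.054),plane(S,[350+268/3.63,275+(410-310)/3.63],.048))
E
```

```text
tray [ 0.5697 -0.0363  0.012 ] [np.float64(0.19676749824640932), np.float64(0.17141556786576848), np.float64(0.1969745266117063), np.float64(0.1714068050957481)] [np.float64(-19.2401451275269), np.float64(-109.19688779684422), np.float64(160.75731506482452), np.float64(70.73391155339999)]
tray [ 0.5735 -0.0347  0.012 ] [np.float64(0.1723484298034867), np.float64(0.19681407967734596), np.float64(0.17104032173883718), np.float64(0.19764831286760173)] [np.float64(-110.50789846566612), np.float64(159.5490295790888), np.float64(69.76966881019473), np.float64(-20.071420465952524)]
bar 113 382 (array([344.8351, 172.6289]), array([334.5825, 177.1856]), array([324.3299, 181.7423]), 4.873661518096924) (array([319., 207.]), array([299.5, 207. ]), array([280., 207.]), 24.0)
0 0 [ 0.584  -0.0491  0.109 ] [np.float64(0.008760559540712259), np.float64(0.00876055954071238)]
0 2 [ 0.5498 -0.0181  0.1318] [np.float64(0.034258432667723555), np.float64(0.03425843266772366)]
1 1 [ 0.5622 -0.0162  0.1317] [np.float64(0.0002455143856646028), np.float64(0.0002455143856646155)]
2 2 [0.5417 0.0156 0.1543] [np
[... 832 characters left out ...]
3047812854294), np.float64(0.0011163047812853336)]
2 0 [0.5094 0.2652 0.0441] [np.float64(0.06401770503597398), np.float64(0.06401770503597409)]
plane [0.6253 0.3045 0.042 ] [0.567  0.2364 0.042 ]
plane [0.5392 0.3014 0.042 ] [0.5158 0.2721 0.042 ]
plane [0.4537 0.2984 0.042 ] [0.4646 0.3078 0.042 ]
orange (array([221.5, 220. ]), array([221.5, 223.5]), array([221.5, 227. ]), 1.0) (array([435.0001, 292.    ]), array([430.7501, 296.25  ]), array([426.5001, 300.5   ]), 4.242640495300293) [0.4331 0.2918 0.049 ] [0.4303 0.2888 0.049 ] (array([0.4332, 0.2903, 0.0553]), [np.float64(7.433030453664933e-05), np.float64(7.433030453657071e-05)])
collar crops [0.4494 0.2897 0.054 ] [0.4517 0.291  0.048 ]
```

The rail-end and tray measurements agree with the given sizes: tray centre about (0.571,-0.036), tray x at about 70°. The bar is near (0.564,-0.017) at about 115°. I move above it for a wrist look.

carry_out([
  {"hand": 1,"dx": 0.03,"dy": -0.038,"dz": 0.01,"ax": 0,"ay": 0,"az": -3},
  {"hand": 1,"dx": 0.055,"dy": -0.08,"dz": 0.02,"ax": 0,"ay": 0,"az": -6},
  {"hand": 1,"dx": 0.08,"dy": -0.12,"dz": 0.03,"ax": 0,"ay": 0,"az": -9},
  {"hand": 1,"dx": 0.105,"dy": -0.16,"dz": 0.04,"ax": 0,"ay": 0,"az": -12},
  {"hand": 1,"dx": 0.13,"dy": -0.2,"dz": 0.04,"ax": 0,"ay": 0,"az": -15},
  {"hand": 1,"dx": 0.155,"dy": -0.24,"dz": 0.04,"ax": 0,"ay": 0,"az": -18},
  {"hand": 1,"dx": 0.18,"dy": -0.28,"dz": 0.04,"ax": 0,"ay": 0,"az": -21},
  {"hand": 1,"dx": 0.205,"dy": -0.32,"dz": 0.04,"ax": 0,"ay": 0,"az": -24},
])

```text
time_s: 0.9
eef_pos: [0.4244, 0.2099, 0.288]
ee_rot: [-3.141, -0.0, 2.33]
ft_force: [2.1, 0.5, 0.2]
width: 0.0857
finger_force: 0.0
```

carry_out([
  {"hand": 0.6,"dx": 0.025,"dy": -0.04,"dz": 0,"ax": 0,"ay": 0,"az": -3},
  {"hand": 0.6,"dx": 0.05,"dy": -0.08,"dz": 0,"ax": 0,"ay": 0,"az": -6},
  {"hand": 0.6,"dx": 0.075,"dy": -0.12,"dz": 0,"ax": 0,"ay": 0,"az": -9},
  {"hand": 0.6,"dx": 0.1,"dy": -0.16,"dz": 0,"ax": 0,"ay": 0,"az": -12},
  {"hand": 0.6,"dx": 0.12,"dy": -0.195,"dz": 0,"ax": 0,"ay": 0,"az": -15},
  {"hand": 0.6,"dx": 0.14,"dy": -0.228,"dz": 0,"ax": 0,"ay": 0,"az": -18},
  {"hand": 0.6,"dx": 0.14,"dy": -0.228,"dz": 0,"ax": 0,"ay": 0,"az": -18},
  {"hand": 0.6,"dx": 0.14,"dy": -0.228,"dz": 0,"ax": 0,"ay": 0,"az": -18},
])

```text
time_s: 1.7
eef_pos: [0.5637, -0.0169, 0.2874]
ee_rot: [-3.14, -0.002, 2.016]
ft_force: [0.3, -0.6, 0.1]
width: 0.051
finger_force: 0.0
```

```bash
python3 - <<'E'
from h import *
s=snapshot("wrist");np.savez("w1.npz",**s);cv2.imwrite("pics/w1.png",s["img"][:,:,::-1]);print(s["intrinsics"][0],s["eye"],s["orientation"]);g=get_state();print(g["eef_pos"],np.degrees(g["ee_rot"]),g["time_s"],g["width"])
E
```

```text
[294.3562815    0.         319.96804279] [0.5299507  0.05398618 0.41345249] [2.83132912e+00 1.95209867e-03 4.46474400e-01]
[ 0.56342023 -0.01601005  0.28752747] [-1.79927854e+02 -9.25982872e-02  1.15610626e+02] 1.75 0.05146324148812814
```

View pics/w1.png

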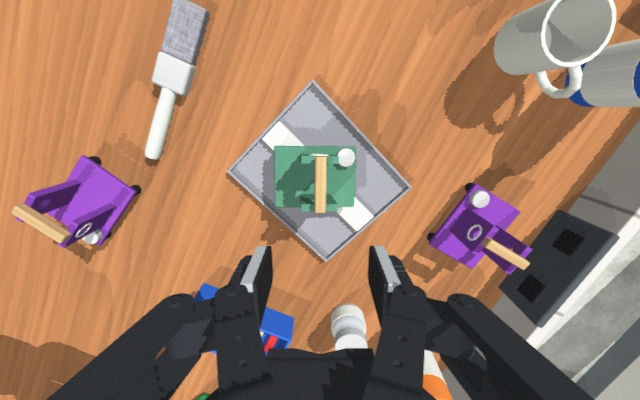

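Wrist view: the bar runs from (321,157) to (321,212), the base from (276,147) to (356,209), the weight is at (346,157), and the spine runs from upper left to lower right. I triangulate the bar with the top view.

```bash
python3 - <<'E'
from h import *
np.set_printoptions(precision=4,suppress=True)
T=np.load("top0.npz");W=np.load("w1.npz");S=np.load("scene0.npz")
m=mask(W,(305,148,35,72),*WOOD);r=rect(m);print(m.sum(),r)
a=[np.array([344.8,172.6]),np.array([334.6,177.2]),np.array([324.3,181.7])]
for o in(r[:3],r[2::-1]):
    P=[cross(W,o[i],T,a[i]) for i in range(3)];print(P)
sc=[240+213/3.63,190+78/3.63];print("W-S",cross(W,r[1],S,sc))
for z in(.106,.112,.118): print(z,plane(W,r[1],z),plane(T,a[1],z),plane(S,sc,z), [plane(W,r[i],z)[:2] for i in(0,2)])
e=[plane(W,p,.012) for p in((313,82),(409,187),(327,260),(229,171))];e=np.array(e);print("tray",e.mean(0),[np.linalg.norm(e[i]-e[i-1]) for i in range(4)],[np.degrees(np.arctan2(*(e[i]-e[i-1])[[1,0]])) for i in range(4)])
print("spine",plane(W,[280,136],.012),plane(W,[358,217],.012))
E
```

```text
653 (array([320.7631, 155.9264]), array([320.1139, 184.4912]), array([319.4647, 213.056 ]), 11.428866386413574)
[(array([ 0.6023, -0.063 , -0.3166]), [np.float64(0.02298833675934102), np.float64(0.022988336759340828)]), (array([ 0.5635, -0.0168,  0.1154]), [np.float64(0.00010313883566912869), np.float64(0.00010313883566915233)]), (array([0.5418, 0.0144, 0.2986]), [np.float64(0.006130176463180573), np.float64(0.006130176463180384)])]
[(array([ 0.5752, -0.0426,  0.1246]), [np.float64(0.00015893024483392416), np.float64(0.0001589302448336786)]), (array([ 0.5635, -0.0168,  0.1154]), [np.float64(0.00010313883566912869), np.float64(0.00010313883566915233)]), (array([0.5513, 0.0099, 0.1115]), [np.float64(4.123711920260994e-05), np.float64(4.1237119202638806e-05)])]
W-S (array([ 0.5639, -0.0177,  0.1133]), [np.float64(0.0005480044261754664), np.float64(0.0005480044261755176)])
0.106 [ 0.5644 -0.019   0.106 ] [ 0.5645 -0.0172  0.106 ] [ 0.5617 -0.0225  0.106 ] [array([0.5517, 0.0091]), array([ 0.5779, -0.0489])]
0.112 [ 0.5637 -0.0176  0.112 ] [ 0.5639 -0.0169  0.112 ] [ 0.5638 -0.019   0.112 ] [array([0.5513, 0.01  ]), array([ 0.577 , -0.0469])]
0.118 [ 0.5631 -0.0162  0.118 ] [ 0.5633 -0.0167  0.118 ] [ 0.5658 -0.0155  0.118 ] [array([0.5508, 0.0109]), array([ 0.576 , -0.0449])]
tray [ 0.5717 -0.0344  0.012 ] [np.float64(0.16439304927469298), np.float64(0.19256483182865303), np.float64(0.16310791140980965), np.float64(0.195022551677402)] [np.float64(69.95921016097792), np.float64(-20.130524603267492), np.float64(-109.17824230762328), np.float64(160.25359887082345)]
spine [ 0.4976 -0.0041  0.012 ] [ 0.6459 -0.0616  0.012 ]
```

The bar centre is at (0.5635,-0.017,0.112) with yaw about 115°. The base is leaning 9° towards +y, as predicted from the geometry. I descend tilted to match, then grip.

carry_out([
  {"hand": 0.6,"dx": 0,"dy": -0.001,"dz": -0.03,"ax": -3,"ay": 0.5,"az": 0},
  {"hand": 0.6,"dx": 0,"dy": -0.001,"dz": -0.065,"ax": -6,"ay": 1,"az": 0},
  {"hand": 0.6,"dx": 0,"dy": -0.001,"dz": -0.1,"ax": -8.8,"ay": 1.6,"az": 0},
  {"hand": 0.6,"dx": 0,"dy": -0.001,"dz": -0.13,"ax": -8.8,"ay": 1.6,"az": 0},
  {"hand": 0.6,"dx": 0,"dy": -0.001,"dz": -0.155,"ax": -8.8,"ay": 1.6,"az": 0},
  {"hand": 0.6,"dx": 0,"dy": -0.001,"dz": -0.17,"ax": -8.8,"ay": 1.6,"az": 0},
  {"hand": 0.6,"dx": 0,"dy": -0.001,"dz": -0.177,"ax": -8.8,"ay": 1.6,"az": 0},
  {"hand": 0.6,"dx": 0,"dy": -0.001,"dz": -0.177,"ax": -8.8,"ay": 1.6,"az": 0},
])

```text
time_s: 2.55
eef_pos: [0.5636, -0.0167, 0.1109]
ee_rot: [-3.049, 0.126, 2.025]
ft_force: [0.3, -0.1, 0.2]
width: 0.0515
finger_force: 0.0
```

carry_out([
  {"hand": 0.4},
  {"hand": 0.3},
  {"hand": 0.2},
  {"hand": 0.1},
  {"hand": 0.0},
  {"hand": 0.0},
  {"hand": 0.0},
  {"hand": 0.0},
], force=50)

```text
validation failed for argument at $.ro...
```

```bash
python3 - <<'E'
from h import *
g=get_state();print(g["eef_pos"],np.degrees(g["ee_rot"]),g["ft_force"],g["width"])
# turning then levelling: rotvec/shift tables from the current pose
b0=np.array([.5635,-.017,.112]);base=np.array([.5607,-.0324,.012])
for k in range(1,9):
    Q=R.from_euler("z",-45*k/8,degrees=True);p=base+Q.apply(b0-base)+np.array([.0006,.0018,0])*k/8;print(k,np.round(p-b0,4))
R1=R.from_euler("z",-45,degrees=True)*R.from_rotvec(np.radians([-8.8,1.6,0]))*R.from_euler("z",115,degrees=True)
R2=R.from_euler("z",70,degrees=True)
print(np.degrees((R2*R1.inv()).as_rotvec()),"bar end shift",np.array([.5613,-.0306,.105])-p)
E
```

```text
[ 0.56356192 -0.01673719  0.11094894] [-174.67424213    7.19829081  116.00080359] [ 0.31089175 -0.11386561  0.19291225] 0.051521794590972204
1 [ 0.0016 -0.0001  0.    ]
2 [ 0.0031 -0.0004  0.    ]
3 [ 0.0046 -0.0008  0.    ]
4 [ 0.006  -0.0013  0.    ]
5 [ 0.0073 -0.002   0.    ]
6 [ 0.0085 -0.0028 -0.    ]
7 [ 0.0097 -0.0037  0.    ]
8 [ 0.0107 -0.0047  0.    ]
[ 5.09116882e+00 -7.35391052e+00  6.36757297e-15] bar end shift [-0.01286934 -0.00890955 -0.007     ]
```

carry_out([
  {"hand": 0.4,"dx": 0,"dy": 0,"dz": 0,"ax": 0,"ay": 0,"az": 0},
  {"hand": 0.3,"dx": 0,"dy": 0,"dz": 0,"ax": 0,"ay": 0,"az": 0},
  {"hand": 0.2,"dx": 0,"dy": 0,"dz": 0,"ax": 0,"ay": 0,"az": 0},
  {"hand": 0.1,"dx": 0,"dy": 0,"dz": 0,"ax": 0,"ay": 0,"az": 0},
  {"hand": 0.0,"dx": 0,"dy": 0,"dz": 0,"ax": 0,"ay": 0,"az": 0},
  {"hand": 0.0,"dx": 0,"dy": 0,"dz": 0,"ax": 0,"ay": 0,"az": 0},
  {"hand": 0.0,"dx": 0,"dy": 0,"dz": 0,"ax": 0,"ay": 0,"az": 0},
  {"hand": 0.0,"dx": 0,"dy": 0,"dz": 0,"ax": 0,"ay": 0,"az": 0},
], force=50)

```text
time_s: 3.35
eef_pos: [0.5649, -0.0179, 0.1124]
ee_rot: [-3.051, 0.128, 2.024]
ft_force: [-1.0, -0.5, 5.7]
width: 0.0109
finger_force: 51.2
```

carry_out([
  {"hand": 0,"dx": 0.0016,"dy": 0,"dz": 0.003,"ax": 0,"ay": 0,"az": -5.7},
  {"hand": 0,"dx": 0.003,"dy": -0.0004,"dz": 0.003,"ax": 0,"ay": 0,"az": -11.4},
  {"hand": 0,"dx": 0.0046,"dy": -0.0008,"dz": 0.003,"ax": 0,"ay": 0,"az": -17},
  {"hand": 0,"dx": 0.006,"dy": -0.0013,"dz": 0.003,"ax": 0,"ay": 0,"az": -22.7},
  {"hand": 0,"dx": 0.0073,"dy": -0.002,"dz": 0.003,"ax": 0,"ay": 0,"az": -28.4},
  {"hand": 0,"dx": 0.0085,"dy": -0.0028,"dz": 0.003,"ax": 0,"ay": 0,"az": -34},
  {"hand": 0,"dx": 0.0097,"dy": -0.0037,"dz": 0.003,"ax": 0,"ay": 0,"az": -39.7},
  {"hand": 0,"dx": 0.0107,"dy": -0.0047,"dz": 0.003,"ax": 0,"ay": 0,"az": -45.5},
])

```text
time_s: 4.15
eef_pos: [0.573, -0.0199, 0.1124]
ee_rot: [-3.044, 0.123, 1.226]
ft_force: [-1.3, 3.4, -1.9]
width: 0.0109
finger_force: 50.3
```

```bash
python3 - <<'E'
from h import *
s=snapshot("wrist");S=snapshot("scene");T=snapshot("top");o=np.zeros((600,800,3),np.uint8)
w=crop(s,220,70,200,200,2);a=crop(S,240,190,110,85,3.63);t=crop(T,290,130,100,100,3)
o[:400,:400]=w;o[:a.shape[0],400:400+a.shape[1]]=a;o[310:600,420:720]=t[:290]
cv2.imwrite("pics/c2.png",o);g=get_state();print(g["eef_pos"],np.degrees(g["ee_rot"]),g["ft_force"],g["wrist_torque"],g["width"])
Rt=R.from_euler("xyz",g["ee_rot"]);R2=R.from_euler("xyz",[np.pi,0,np.radians(70)]);print(np.degrees((R2*Rt.inv()).as_rotvec()))
E
```

```text
[ 0.57380117 -0.02140054  0.11265622] [-174.56261298    7.18671005   70.55066531] [-0.13529223  1.27077081 -4.81009666] [ 0.43794156 -0.21978235  0.0056326 ] 0.010828413885228582
[ 4.92723325 -7.53532577 -0.20852141]
```

View pics/c2.png

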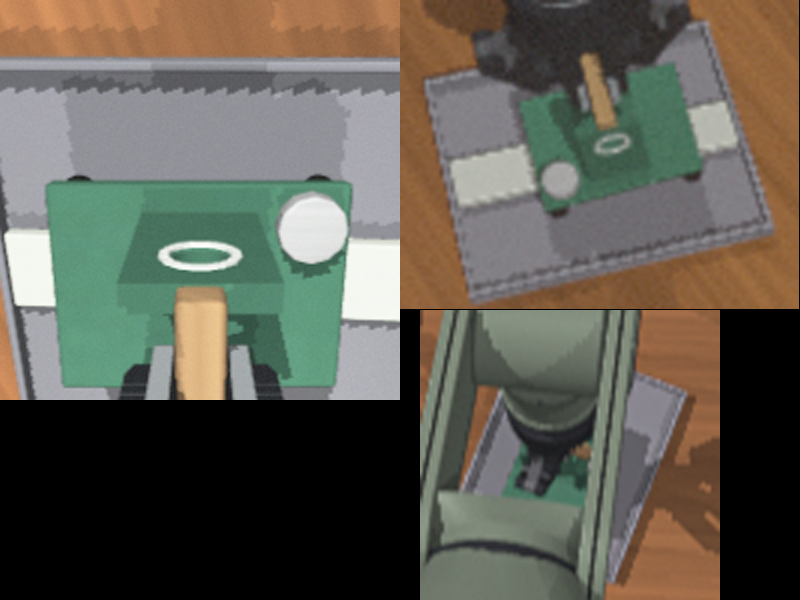

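The stand is turned square to the spine, and the feet now straddle it. Next I level it and lower it.

carry_out([
  {"hand": 0,"dx": -0.002,"dy": -0.0015,"dz": -0.001,"ax": 0.8,"ay": -1.2,"az": 0},
  {"hand": 0,"dx": -0.004,"dy": -0.003,"dz": -0.002,"ax": 1.6,"ay": -2.4,"az": 0},
  {"hand": 0,"dx": -0.006,"dy": -0.0045,"dz": -0.004,"ax": 2.4,"ay": -3.6,"az": 0},
  {"hand": 0,"dx": -0.008,"dy": -0.006,"dz": -0.005,"ax": 3.2,"ay": -5,"az": 0},
  {"hand": 0,"dx": -0.0105,"dy": -0.0075,"dz": -0.007,"ax": 4.1,"ay": -6.2,"az": 0},
  {"hand": 0,"dx": -0.0125,"dy": -0.009,"dz": -0.008,"ax": 4.9,"ay": -7.5,"az": -0.2},
  {"hand": 0,"dx": -0.0125,"dy": -0.009,"dz": -0.008,"ax": 4.9,"ay": -7.5,"az": -0.2},
  {"hand": 0,"dx": -0.0125,"dy": -0.009,"dz": -0.008,"ax": 4.9,"ay": -7.5,"az": -0.2},
])

```text
time_s: 5.1
eef_pos: [0.562, -0.0314, 0.1063]
ee_rot: [3.139, 0.001, 1.219]
ft_force: [-0.2, 0.3, -7.1]
width: 0.0108
finger_force: 49.6
```

carry_out([
  {"hand": 0,"dx": 0,"dy": 0,"dz": -0.001,"ax": 0,"ay": 0,"az": 0},
  {"hand": 0,"dx": 0,"dy": 0,"dz": -0.002,"ax": 0,"ay": 0,"az": 0},
  {"hand": 0,"dx": 0,"dy": 0,"dz": -0.003,"ax": 0,"ay": 0,"az": 0},
  {"hand": 0,"dx": 0,"dy": 0,"dz": -0.003,"ax": 0,"ay": 0,"az": 0},
  {"hand": 0,"dx": 0,"dy": 0,"dz": -0.003,"ax": 0,"ay": 0,"az": 0},
  {"hand": 0,"dx": 0,"dy": 0,"dz": -0.003,"ax": 0,"ay": 0,"az": 0},
  {"hand": 0,"dx": 0,"dy": 0,"dz": -0.003,"ax": 0,"ay": 0,"az": 0},
  {"hand": 0,"dx": 0,"dy": 0,"dz": -0.003,"ax": 0,"ay": 0,"az": 0},
])

```text
time_s: 5.9
eef_pos: [0.5627, -0.031, 0.1055]
ee_rot: [3.139, 0.002, 1.221]
ft_force: [-7.1, 0.6, 7.9]
width: 0.0107
finger_force: 51.6
```

It has touched the floor. I release it and go straight up.

carry_out([
  {"hand": 0.2,"dx": 0,"dy": 0,"dz": 0,"ax": 0,"ay": 0,"az": 0},
  {"hand": 0.5,"dx": 0,"dy": 0,"dz": 0,"ax": 0,"ay": 0,"az": 0},
  {"hand": 0.5,"dx": 0,"dy": 0,"dz": 0,"ax": 0,"ay": 0,"az": 0},
  {"hand": 0.5,"dx": 0,"dy": 0,"dz": 0.02,"ax": 0,"ay": 0,"az": 0},
  {"hand": 0.5,"dx": 0,"dy": 0,"dz": 0.06,"ax": 0,"ay": 0,"az": 0},
  {"hand": 0.5,"dx": 0,"dy": 0,"dz": 0.1,"ax": 0,"ay": 0,"az": 0},
  {"hand": 0.5,"dx": 0,"dy": 0,"dz": 0.14,"ax": 0,"ay": 0,"az": 0},
  {"hand": 0.5,"dx": 0,"dy": 0,"dz": 0.17,"ax": 0,"ay": 0,"az": 0},
])

```text
time_s: 6.7
eef_pos: [0.5634, -0.0312, 0.2766]
ee_rot: [3.135, 0.001, 1.22]
ft_force: [0.5, 0.1, 0.4]
width: 0.0427
finger_force: 0.0
```

carry_out([
  {"hand": 0.5,"dx": -0.01,"dy": 0.035,"dz": 0,"ax": 0,"ay": 0,"az": 7},
  {"hand": 0.5,"dx": -0.018,"dy": 0.07,"dz": 0,"ax": 0,"ay": 0,"az": 14},
  {"hand": 0.5,"dx": -0.026,"dy": 0.11,"dz": 0,"ax": 0,"ay": 0,"az": 22},
  {"hand": 0.5,"dx": -0.034,"dy": 0.15,"dz": 0,"ax": 0,"ay": 0,"az": 30},
  {"hand": 0.5,"dx": -0.042,"dy": 0.19,"dz": 0,"ax": 0,"ay": 0,"az": 38},
  {"hand": 0.5,"dx": -0.05,"dy": 0.23,"dz": 0,"ax": 0,"ay": 0,"az": 46},
  {"hand": 0.5,"dx": -0.055,"dy": 0.27,"dz": 0,"ax": 0,"ay": 0,"az": 54},
  {"hand": 0.5,"dx": -0.058,"dy": 0.29,"dz": 0,"ax": 0,"ay": 0,"az": 62},
])

```text
time_s: 7.5
eef_pos: [0.5036, 0.2621, 0.2735]
ee_rot: [3.138, 0.001, 2.311]
ft_force: [0.8, 0.3, -0.3]
width: 0.0428
finger_force: 0.0
```

carry_out([
  {"hand": 0.5,"dx": 0,"dy": 0.01,"dz": 0,"ax": 0,"ay": 0,"az": 8},
  {"hand": 0.5,"dx": 0,"dy": 0.02,"dz": 0,"ax": 0,"ay": 0,"az": 16},
  {"hand": 0.5,"dx": 0,"dy": 0.032,"dz": 0,"ax": 0,"ay": 0,"az": 24},
  {"hand": 0.5,"dx": 0,"dy": 0.032,"dz": 0,"ax": 0,"ay": 0,"az": 32},
  {"hand": 0.5,"dx": 0,"dy": 0.032,"dz": 0,"ax": 0,"ay": 0,"az": 40},
  {"hand": 0.5,"dx": 0,"dy": 0.032,"dz": 0,"ax": 0,"ay": 0,"az": 48},
  {"hand": 0.5,"dx": 0,"dy": 0.032,"dz": 0,"ax": 0,"ay": 0,"az": 52},
  {"hand": 0.5,"dx": 0,"dy": 0.032,"dz": 0,"ax": 0,"ay": 0,"az": 52},
])

```text
time_s: 8.3
eef_pos: [0.5045, 0.2911, 0.2733]
ee_rot: [3.139, 0.002, -3.074]
ft_force: [0.3, 0.2, 0.9]
width: 0.0426
finger_force: 0.0
```

```bash
python3 - <<'E'
from h import *
s=snapshot("wrist");S=snapshot("scene");T=snapshot("top")
for n,k in(("w3",s),("s3",S),("t3",T)): np.savez(n+".npz",**k)
o=np.zeros((600,800,3),np.uint8)
w=crop(s,160,70,320,240,1.25);a=crop(S,240,190,110,85,3.63);t=crop(T,290,130,100,100,4)
o[:w.shape[0],:400]=w;o[300:300+a.shape[0],:a.shape[1]]=a;o[:400,400:800]=t
cv2.imwrite("pics/c3.png",o);g=get_state();print(g["eef_pos"],np.degrees(g["ee_rot"]),g["width"],g["q"])
E
```

```text
Traceback (most recent call last):
ValueError: could not broadcast input array from shape (309,399,3) into shape (300,399,3)
```

```bash
python3 - <<'E'
from h import *
s,S,T=[np.load(n+".npz") for n in("w3","s3","t3")]
o=np.zeros((600,800,3),np.uint8)
w=crop(s,160,70,320,240,1.25);a=crop(S,240,190,110,80,3.63);t=crop(T,290,130,100,100,4)
o[:w.shape[0],:400]=w;o[305:305+a.shape[0],:a.shape[1]]=a;o[:400,400:800]=t
cv2.imwrite("pics/c3.png",o);g=get_state();print(g["eef_pos"],np.degrees(g["ee_rot"]),g["width"],g["q"])
E
```

```text
[0.50439153 0.29101074 0.27327926] [ 1.79867731e+02  8.97588967e-02 -1.76177914e+02] 0.04270616984824489 [ 0.37383067  0.20217592  1.49465608  0.0017412   1.44256965 -1.26389622]
```

View pics/c3.png

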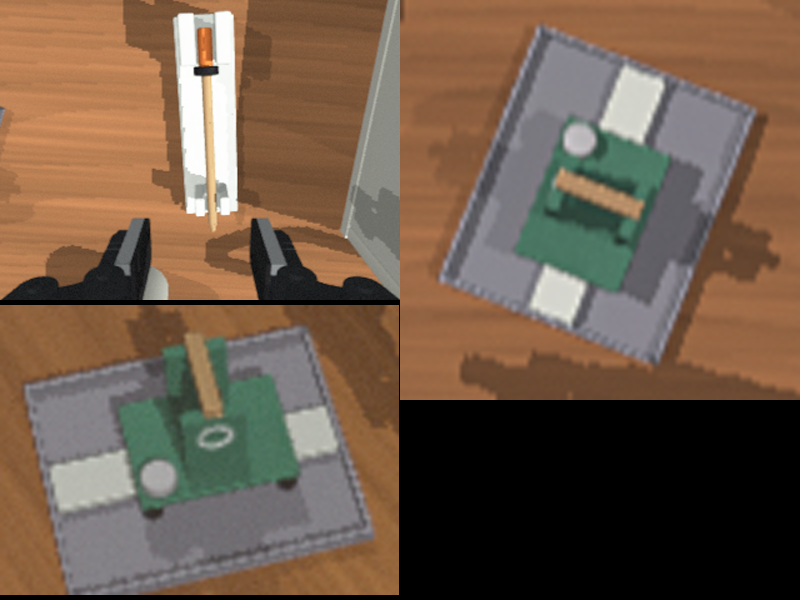

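The stand stands square and level across the spine. In the wrist crop the rail's collar is at (206,71), the tip at (213,231) and the knob at (205,47). I compute the rail and bar poses.

```bash
python3 - <<'E'
from h import *
np.set_printoptions(precision=4,suppress=True)
s,S,T=[np.load(n+".npz") for n in("w3","s3","t3")]
c=plane(s,[160+206/1.25,70+73/1.25],.045);t=plane(s,[160+213/1.25,70+231/1.25],.042)
print("collar",c,"tip",t,"len",np.linalg.norm(t-c),np.degrees(np.arctan2(*(t-c)[[1,0]])))
hsv=cv2.cvtColor(s["img"],cv2.COLOR_RGB2HSV)
for r in(150,170,190,210,225):  # shaft centre per row by wood mask
    print(r,[hsv[r,x].tolist() for x in range(324,334,2)])
m=mask(s,(310,133,30,95),[8,50,90],[25,140,255]);rr=rect(m);print(m.sum(),rr)
ys,xs=np.nonzero(m);k=np.polyfit(ys,xs,1)
p=[plane(s,[np.polyval(k,y),y],.046) for y in(130,150,200,250)];print(p,np.degrees(np.arctan2(*(p[-1]-p[0])[[1,0]])))
b=rect(mask(T,(325,168,32,20),*WOOD));e=[plane(T,q,.111) for q in b[:3]];print("bar",b,e,np.degrees(np.arctan2(*(e[2]-e[0])[[1,0]])),np.linalg.norm(e[2]-e[0]))
bs=rect(mask(S,(287,198,20,24),*WOOD));print(bs,cross(T,b[1],S,bs[1]),plane(S,bs[1],.111))
print("top collar",plane(T,[185+(521-410)/3,150+(503-300)/3],.052))
E
```

```text
collar [0.4514 0.2937 0.045 ] tip [0.6177 0.3137 0.042 ] len 0.16755055099032734 6.851249104768757
150 [[16, 106, 205], [18, 99, 234], [19, 95, 241], [23, 9, 247], [60, 1, 254]]
170 [[16, 105, 183], [17, 102, 228], [17, 99, 235], [21, 63, 232], [60, 1, 253]]
190 [[18, 70, 172], [16, 106, 215], [18, 100, 235], [18, 95, 235], [38, 4, 251]]
210 [[30, 10, 235], [16, 104, 186], [18, 101, 233], [19, 96, 240], [24, 14, 247]]
225 [[53, 10, 214], [16, 104, 166], [16, 102, 226], [18, 98, 238], [17, 87, 126]]
698 (array([324.7392, 132.8281]), array([326.9072, 179.9813]), array([329.0752, 227.1345]), 7.578200817108154)
[array([0.4531, 0.2936, 0.046 ]), array([0.4763, 0.2964, 0.046 ]), array([0.5387, 0.3039, 0.046 ]), array([0.6084, 0.3123, 0.046 ])] 6.841596420332506
bar (array([329., 174.]), array([339.431 , 178.1724]), array([349.8621, 182.3448]), 5.199469566345215) [array([ 0.5721, -0.002 ,  0.111 ]), array([ 0.5617, -0.0297,  0.111 ]), array([ 0.5514, -0.0575,  0.111 ])] -110.46397345984262 0.0591814782304941
(array([296.5, 198. ]), array([296.5, 209. ]), array([296.5, 220. ]), 19.0) (array([ 0.5623, -0.0301,  0.1072]), [np.float64(0.0002485234714135542), np.float64(0.0002485234714135744)]) [ 0.5637 -0.028   0.111 ]
top collar [0.4494 0.2902 0.052 ]
```

The stand centre is at (0.562,-0.030), yaw 69.7°. The rail points at 6.8°, and its grasp point is (0.513,0.300,0.042). I descend on the shaft and grip.

carry_out([
  {"hand": 0.5,"dx": 0.003,"dy": 0.003,"dz": -0.04,"ax": 0,"ay": 0,"az": 1},
  {"hand": 0.5,"dx": 0.006,"dy": 0.006,"dz": -0.08,"ax": 0,"ay": 0,"az": 2},
  {"hand": 0.5,"dx": 0.0086,"dy": 0.009,"dz": -0.12,"ax": 0,"ay": 0,"az": 3},
  {"hand": 0.5,"dx": 0.0086,"dy": 0.009,"dz": -0.16,"ax": 0,"ay": 0,"az": 3},
  {"hand": 0.5,"dx": 0.0086,"dy": 0.009,"dz": -0.19,"ax": 0,"ay": 0,"az": 3},
  {"hand": 0.5,"dx": 0.0086,"dy": 0.009,"dz": -0.215,"ax": 0,"ay": 0,"az": 3},
  {"hand": 0.5,"dx": 0.0086,"dy": 0.009,"dz": -0.231,"ax": 0,"ay": 0,"az": 3},
  {"hand": 0.5,"dx": 0.0086,"dy": 0.009,"dz": -0.231,"ax": 0,"ay": 0,"az": 3},
])

```text
time_s: 9.25
eef_pos: [0.5109, 0.2991, 0.0396]
ee_rot: [3.141, -0.004, -3.022]
ft_force: [0.3, 0.3, 0.2]
width: 0.0427
finger_force: 0.0
```

```bash
python3 - <<'E'
from h import *
s=snapshot("wrist");np.savez("w4.npz",**s);cv2.imwrite("pics/w4.png",s["img"][:,:,::-1]);g=get_state();print(g["eef_pos"],np.degrees(g["ee_rot"]),g["ft_force"])
E
```

```text
[0.51232484 0.29971439 0.04154   ] [ 1.79902558e+02 -3.25922392e-02 -1.73127913e+02] [0.34501048 0.38427775 0.65524445]
```

View pics/w4.png

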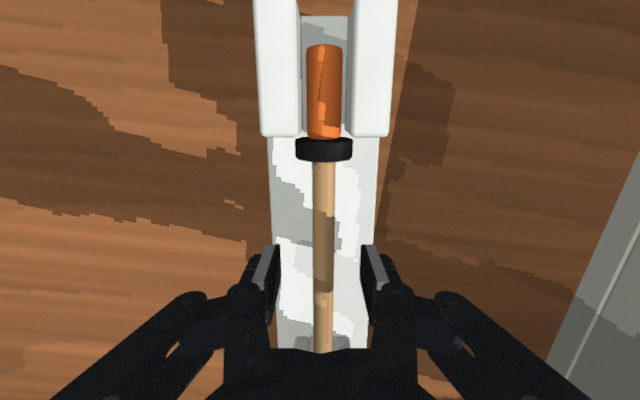

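The shaft is centred between the fingers. The knob end would hit the mug if the rail came in from the left, so I will insert from the right. That needs the hand flipped 180° first, because of the joint 6 range, so I rise, turn and come back.

carry_out([
  {"hand": 0.5,"dx": 0,"dy": 0,"dz": 0.04,"ax": 0,"ay": 0,"az": 0},
  {"hand": 0.5,"dx": 0,"dy": 0,"dz": 0.08,"ax": 0,"ay": 0,"az": -8.5},
  {"hand": 0.5,"dx": 0,"dy": 0,"dz": 0.1,"ax": 0,"ay": 0,"az": -17},
  {"hand": 0.5,"dx": 0,"dy": 0,"dz": 0.1,"ax": 0,"ay": 0,"az": -25.5},
  {"hand": 0.5,"dx": 0,"dy": 0,"dz": 0.1,"ax": 0,"ay": 0,"az": -34},
  {"hand": 0.5,"dx": 0,"dy": 0,"dz": 0.1,"ax": 0,"ay": 0,"az": -42.5},
  {"hand": 0.5,"dx": 0,"dy": 0,"dz": 0.1,"ax": 0,"ay": 0,"az": -51},
  {"hand": 0.5,"dx": 0,"dy": 0,"dz": 0.1,"ax": 0,"ay": 0,"az": -59.5},
])

```text
time_s: 10.1
eef_pos: [0.5143, 0.3006, 0.1451]
ee_rot: [3.135, 0.003, 2.217]
ft_force: [-0.3, -0.2, -0.8]
width: 0.043
finger_force: 0.0
```

carry_out([
  {"hand": 0.5,"dx": 0,"dy": 0,"dz": 0,"ax": 0,"ay": 0,"az": -8.5},
  {"hand": 0.5,"dx": 0,"dy": 0,"dz": 0,"ax": 0,"ay": 0,"az": -17},
  {"hand": 0.5,"dx": 0,"dy": 0,"dz": 0,"ax": 0,"ay": 0,"az": -25.5},
  {"hand": 0.5,"dx": 0,"dy": 0,"dz": 0,"ax": 0,"ay": 0,"az": -34},
  {"hand": 0.5,"dx": 0,"dy": 0,"dz": 0,"ax": 0,"ay": 0,"az": -42.5},
  {"hand": 0.5,"dx": 0,"dy": 0,"dz": 0,"ax": 0,"ay": 0,"az": -51},
  {"hand": 0.5,"dx": 0,"dy": 0,"dz": 0,"ax": 0,"ay": 0,"az": -59.5},
  {"hand": 0.5,"dx": 0,"dy": 0,"dz": 0,"ax": 0,"ay": 0,"az": -68},
])

```text
time_s: 10.9
eef_pos: [0.5143, 0.3006, 0.1451]
ee_rot: [3.137, -0.003, 1.03]
ft_force: [-0.1, 1.1, 0.2]
width: 0.0429
finger_force: 0.0
```

carry_out([
  {"hand": 0.5,"dx": 0,"dy": 0,"dz": 0,"ax": 0,"ay": 0,"az": -8.5},
  {"hand": 0.5,"dx": 0,"dy": 0,"dz": 0,"ax": 0,"ay": 0,"az": -17},
  {"hand": 0.5,"dx": 0,"dy": 0,"dz": 0,"ax": 0,"ay": 0,"az": -25.5},
  {"hand": 0.5,"dx": 0,"dy": 0,"dz": 0,"ax": 0,"ay": 0,"az": -34},
  {"hand": 0.5,"dx": 0,"dy": 0,"dz": 0,"ax": 0,"ay": 0,"az": -42.5},
  {"hand": 0.5,"dx": 0,"dy": 0,"dz": 0,"ax": 0,"ay": 0,"az": -51},
  {"hand": 0.5,"dx": 0,"dy": 0,"dz": 0,"ax": 0,"ay": 0,"az": -52.5},
  {"hand": 0.5,"dx": 0,"dy": 0,"dz": 0,"ax": 0,"ay": 0,"az": -52.5},
])

```text
time_s: 11.7
eef_pos: [0.5138, 0.3003, 0.1441]
ee_rot: [3.14, -0.002, 0.122]
ft_force: [-0.3, -0.6, 0.1]
width: 0.0424
finger_force: 0.0
```

```bash
python3 - <<'E'
from h import *
g=get_state();print(g["eef_pos"],np.degrees(g["ee_rot"]),g["q"])
s=np.load("w4.npz")
for uv in((323,160),(323,137),(323,330)): print(plane(s,uv,.042))
E
```

```text
[0.51376707 0.30033684 0.14408996] [ 1.79923113e+02 -1.01092181e-01  7.01749906e+00] [ 0.38453476  0.34976647  1.58794481 -0.0018792   1.20252547  1.83352913]
[0.45427911 0.29355107 0.042     ]
[0.44478952 0.29236988 0.042     ]
[0.54142353 0.30439819 0.042     ]
```

carry_out([
  {"hand": 0.5,"dx": 0,"dy": 0,"dz": -0.04,"ax": 0,"ay": 0,"az": 0},
  {"hand": 0.5,"dx": 0,"dy": 0,"dz": -0.075,"ax": 0,"ay": 0,"az": 0},
  {"hand": 0.5,"dx": 0,"dy": 0,"dz": -0.102,"ax": 0,"ay": 0,"az": 0},
  {"hand": 0.2,"dx": 0,"dy": 0,"dz": -0.102,"ax": 0,"ay": 0,"az": 0},
  {"hand": 0,"dx": 0,"dy": 0,"dz": -0.102,"ax": 0,"ay": 0,"az": 0},
  {"hand": 0,"dx": 0,"dy": 0,"dz": -0.102,"ax": 0,"ay": 0,"az": 0},
  {"hand": 0,"dx": 0,"dy": 0,"dz": -0.102,"ax": 0,"ay": 0,"az": 0},
  {"hand": 0,"dx": 0,"dy": 0,"dz": -0.102,"ax": 0,"ay": 0,"az": 0},
], force=50)

```text
time_s: 12.5
eef_pos: [0.514, 0.3004, 0.042]
ee_rot: [3.14, -0.002, 0.121]
ft_force: [0.0, 1.3, -0.8]
width: 0.0082
finger_force: 48.7
```

carry_out([
  {"hand": 0,"dx": 0,"dy": 0,"dz": 0,"ax": 0,"ay": 0,"az": 0},
  {"hand": 0,"dx": 0,"dy": 0,"dz": 0.01,"ax": 0,"ay": 0,"az": 0},
  {"hand": 0,"dx": 0,"dy": 0,"dz": 0.03,"ax": 0,"ay": 0,"az": 0},
  {"hand": 0,"dx": 0,"dy": 0,"dz": 0.06,"ax": 0,"ay": 0,"az": 0},
  {"hand": 0,"dx": 0,"dy": 0,"dz": 0.095,"ax": 0,"ay": 0,"az": 0},
  {"hand": 0,"dx": 0,"dy": 0,"dz": 0.13,"ax": 0,"ay": 0,"az": 0},
  {"hand": 0,"dx": 0,"dy": 0,"dz": 0.16,"ax": 0,"ay": 0,"az": 0},
  {"hand": 0,"dx": 0,"dy": 0,"dz": 0.18,"ax": 0,"ay": 0,"az": 0},
])

```text
time_s: 13.3
eef_pos: [0.5138, 0.3004, 0.2242]
ee_rot: [3.141, -0.003, 0.121]
ft_force: [0.6, 0.7, -0.6]
width: 0.008
finger_force: 49.2
```

carry_out([
  {"hand": 0,"dx": 0,"dy": -0.03,"dz": 0,"ax": 0,"ay": 0,"az": 4},
  {"hand": 0,"dx": 0,"dy": -0.065,"dz": 0,"ax": 0,"ay": 0,"az": 8},
  {"hand": 0,"dx": 0,"dy": -0.1,"dz": 0,"ax": 0,"ay": 0,"az": 12},
  {"hand": 0,"dx": 0,"dy": -0.135,"dz": 0,"ax": 0,"ay": 0,"az": 16},
  {"hand": 0,"dx": 0,"dy": -0.17,"dz": 0,"ax": 0,"ay": 0,"az": 20},
  {"hand": 0,"dx": 0,"dy": -0.205,"dz": 0,"ax": 0,"ay": 0,"az": 24},
  {"hand": 0,"dx": 0,"dy": -0.24,"dz": 0,"ax": 0,"ay": 0,"az": 28},
  {"hand": 0,"dx": 0,"dy": -0.275,"dz": 0,"ax": 0,"ay": 0,"az": 32},
])

```text
time_s: 14.1
eef_pos: [0.5125, 0.0236, 0.221]
ee_rot: [3.139, 0.001, 0.682]
ft_force: [-0.2, 0.5, -0.7]
width: 0.008
finger_force: 49.2
```

carry_out([
  {"hand": 0,"dx": 0,"dy": -0.035,"dz": 0,"ax": 0,"ay": 0,"az": 5},
  {"hand": 0,"dx": 0,"dy": -0.07,"dz": 0,"ax": 0,"ay": 0,"az": 10},
  {"hand": 0,"dx": -0.003,"dy": -0.105,"dz": 0,"ax": 0,"ay": 0,"az": 15},
  {"hand": 0,"dx": -0.006,"dy": -0.14,"dz": 0,"ax": 0,"ay": 0,"az": 20},
  {"hand": 0,"dx": -0.009,"dy": -0.175,"dz": 0,"ax": 0,"ay": 0,"az": 25},
  {"hand": 0,"dx": -0.009,"dy": -0.21,"dz": 0,"ax": 0,"ay": 0,"az": 30.7},
  {"hand": 0,"dx": -0.009,"dy": -0.21,"dz": 0,"ax": 0,"ay": 0,"az": 30.7},
  {"hand": 0,"dx": -0.009,"dy": -0.21,"dz": 0,"ax": 0,"ay": 0,"az": 30.7},
])

```text
time_s: 14.9
eef_pos: [0.5036, -0.1855, 0.2207]
ee_rot: [3.14, 0.001, 1.212]
ft_force: [0.3, 0.4, -0.1]
width: 0.008
finger_force: 49.2
```

```bash
python3 - <<'E'
from h import *
s=snapshot("wrist");S=snapshot("scene");T=snapshot("top")
for n,k in(("w5",s),("s5",S),("t5",T)): np.savez(n+".npz",**k)
o=np.zeros((600,800,3),np.uint8)
w=cv2.resize(s["img"][:,:,::-1],(480,300));a=crop(S,200,120,130,120,3);t=crop(T,310,130,130,100,3)
o[:300,:480]=w;o[300:,:390]=a[:300];o[300:,400:790]=t
cv2.imwrite("pics/c5.png",o);g=get_state();print(g["eef_pos"],np.degrees(g["ee_rot"]),g["width"])
E
```

```text
[ 0.5037377  -0.18388331  0.22036882] [1.79893923e+02 5.00515841e-02 6.96445130e+01] 0.008232197681827005
```

View pics/c5.png

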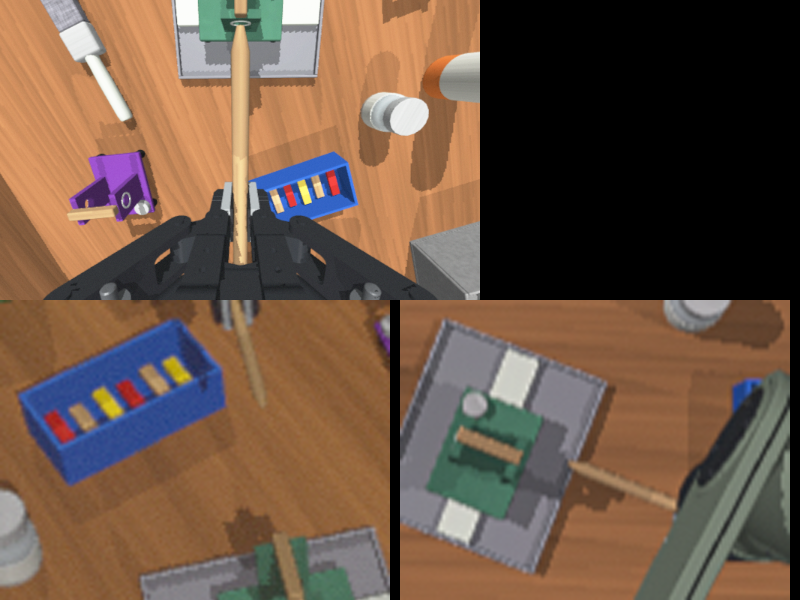

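Wrist view: the rail points straight at the stand's eye, with the tip at about (320,35) in full pixels. In the top view the tip is at (368,184), roughly in line with the bar. I triangulate the tip and compute the alignment.

```bash
python3 - <<'E'
from h import *
np.set_printoptions(precision=4,suppress=True)
s,S,T=[np.load(n+".npz") for n in("w5","s5","t5")]
d=np.array([np.cos(np.radians(69.7)),np.sin(np.radians(69.7))]);n=np.array([-d[1],d[0]]);c=np.array([.5622,-.0303])
m=mask(T,(362,178,40,35),*WOOD);r=rect(m);print(m.sum(),r)
tip=r[0] if r[0][0]<r[2][0] else r[2]
ts=[200+263/3,120+(405-300)/3]
for nm,p in(("T-W",cross(T,tip,s,[320,35.5])),("T-S",cross(T,tip,S,ts)),("W-S",cross(s,[320,35.5],S,ts))): print(nm,*p,"along,lat",(p[0][:2]-c)@d,(p[0][:2]-c)@n)
z=.2215
a,b=[plane(T,q,z) for q in(r[0],r[2])];v=(b-a)[:2];print("rail T dir",np.degrees(np.arctan2(v[1],v[0])),[(q[:2]-c)@n for q in(a,b)])
for u,v in((320,35.5),(320,100),(320,200),(320,220)):
    p=plane(s,[u,v],z);print("rail W",p,(p[:2]-c)@d,(p[:2]-c)@n)
mb=mask(T,(325,168,32,20),*WOOD);rb=rect(mb);p=[plane(T,q,.111) for q in rb[:3]];v=p[2]-p[0];print("bar",p,np.degrees(np.arctan2(v[1],v[0])),[(q[:2]-c)@n for q in p])
W=s["img"];hsv=cv2.cvtColor(W,cv2.COLOR_RGB2HSV)
g=get_state();q=g["eef_pos"][:2]-c;print("tcp",q@d,q@n)
E
```

```text
1259 (array([401., 195.]), array([381.5, 195. ]), array([362., 195.]), 34.0)
T-W [ 0.5284 -0.0819  0.191 ] [np.float64(0.01365319855032192), np.float64(0.01365319855032198)] along,lat -0.06009390380491321 0.013836944677381528
T-S [ 0.5254 -0.0871  0.2123] [np.float64(0.014545079417543964), np.float64(0.014545079417543898)] along,lat -0.06599909629072159 0.014785731988058739
W-S [ 0.5403 -0.0888  0.2226] [np.float64(0.0005335656731112173), np.float64(0.0005335656731111705)] along,lat -0.062448758322581566 0.0003014878931658065
rail T dir 91.40543264622849 [np.float64(-0.004165591708366723), np.float64(0.029654176030042466)]
rail W [ 0.5399 -0.0883  0.2215] -0.06217084739498938 0.0008286025539990834
rail W [ 0.5318 -0.1099  0.2215] -0.08525839900528076 0.0009090824689775334
rail W [ 0.517  -0.1495  0.2215] -0.1275296750692579 0.0010564341137550962
rail W [ 0.5136 -0.1585  0.2215] -0.13712491971524787 0.0010898817692857256
bar [array([ 0.5723, -0.0021,  0.111 ]), array([ 0.562 , -0.0296,  0.111 ]), array([ 0.5518, -0.0571,  0.111 ])] -110.46414990952293 [np.float64(0.0003135525140080393), np.float64(0.00039766025151588503), np.float64(0.0004817060901680904)]
tcp -0.16432674595668925 0.0015476134533883338
```

The tip lies 62 mm before the stand centre, laterally within 1 mm and level. I lower it to eye height.

carry_out([
  {"hand": 0,"dx": 0.0006,"dy": 0,"dz": -0.03,"ax": 0,"ay": 0,"az": 0},
  {"hand": 0,"dx": 0.0006,"dy": 0,"dz": -0.06,"ax": 0,"ay": 0,"az": 0},
  {"hand": 0,"dx": 0.0006,"dy": 0,"dz": -0.09,"ax": 0,"ay": 0,"az": 0},
  {"hand": 0,"dx": 0.0006,"dy": 0,"dz": -0.115,"ax": 0,"ay": 0,"az": 0},
  {"hand": 0,"dx": 0.0006,"dy": 0,"dz": -0.135,"ax": 0,"ay": 0,"az": 0},
  {"hand": 0,"dx": 0.0006,"dy": 0,"dz": -0.143,"ax": 0,"ay": 0,"az": 0},
  {"hand": 0,"dx": 0.0006,"dy": 0,"dz": -0.143,"ax": 0,"ay": 0,"az": 0},
  {"hand": 0,"dx": 0.0006,"dy": 0,"dz": -0.143,"ax": 0,"ay": 0,"az": 0},
])

```text
time_s: 15.85
eef_pos: [0.5053, -0.1849, 0.0783]
ee_rot: [3.138, 0.002, 1.216]
ft_force: [-0.2, -0.2, -0.6]
width: 0.0082
finger_force: 49.2
```

```bash
python3 - <<'E'
from h import *
s=snapshot("wrist");S=snapshot("scene")
for n,k in(("w6",s),("s6",S)): np.savez(n+".npz",**k)
o=np.zeros((600,800,3),np.uint8)
w=crop(s,220,0,200,200,2.9)[:, :];a=crop(S,240,160,70,100,3)
o[:580,:580]=w;o[:300,585:795]=a
cv2.imwrite("pics/c6.png",o)
P=[get_state() for _ in range(3)];print([p["eef_pos"].round(4) for p in P],P[0]["ft_force"],np.degrees(P[0]["ee_rot"]))
E
```

```text
[array([ 0.5057, -0.1854,  0.0789]), array([ 0.5057, -0.1854,  0.0789]), array([ 0.5057, -0.1854,  0.0789])] [0.35918324 0.59522323 0.29693071] [1.79698809e+02 1.00733317e-01 6.96185570e+01]
```

View pics/c6.png

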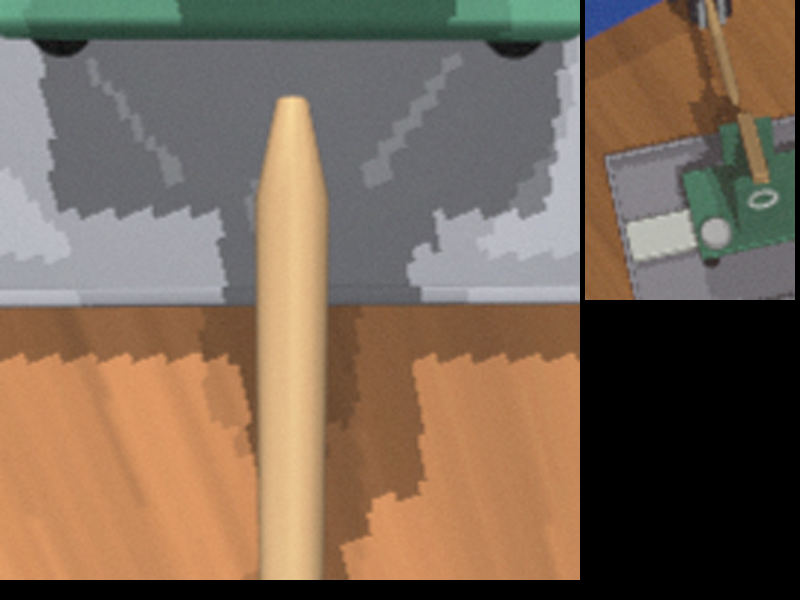

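The feet midline is at column 288.5 and the rail tip at 292, so the lateral offset is well under 1 mm. I insert.

carry_out([
  {"hand": 0,"dx": 0.0026,"dy": 0.007,"dz": 0,"ax": 0,"ay": 0,"az": 0},
  {"hand": 0,"dx": 0.0052,"dy": 0.0141,"dz": 0,"ax": 0,"ay": 0,"az": 0},
  {"hand": 0,"dx": 0.0078,"dy": 0.0211,"dz": 0,"ax": 0,"ay": 0,"az": 0},
  {"hand": 0,"dx": 0.0104,"dy": 0.0281,"dz": 0,"ax": 0,"ay": 0,"az": 0},
  {"hand": 0,"dx": 0.013,"dy": 0.0352,"dz": 0,"ax": 0,"ay": 0,"az": 0},
  {"hand": 0,"dx": 0.0156,"dy": 0.0422,"dz": 0,"ax": 0,"ay": 0,"az": 0},
  {"hand": 0,"dx": 0.0182,"dy": 0.0492,"dz": 0,"ax": 0,"ay": 0,"az": 0},
  {"hand": 0,"dx": 0.0208,"dy": 0.0563,"dz": 0,"ax": 0,"ay": 0,"az": 0},
])

```text
time_s: 16.75
eef_pos: [0.5254, -0.1281, 0.0772]
ee_rot: [3.14, 0.001, 1.215]
ft_force: [-0.3, 0.4, -1.2]
width: 0.0081
finger_force: 49.2
```

No contact so far; I carry on through the second eye.

carry_out([
  {"hand": 0,"dx": 0.0026,"dy": 0.007,"dz": 0,"ax": 0,"ay": 0,"az": 0},
  {"hand": 0,"dx": 0.0052,"dy": 0.0141,"dz": 0,"ax": 0,"ay": 0,"az": 0},
  {"hand": 0,"dx": 0.0078,"dy": 0.0211,"dz": 0,"ax": 0,"ay": 0,"az": 0},
  {"hand": 0,"dx": 0.0104,"dy": 0.0281,"dz": 0,"ax": 0,"ay": 0,"az": 0},
  {"hand": 0,"dx": 0.013,"dy": 0.0352,"dz": 0,"ax": 0,"ay": 0,"az": 0},
  {"hand": 0,"dx": 0.0156,"dy": 0.0422,"dz": 0,"ax": 0,"ay": 0,"az": 0},
  {"hand": 0,"dx": 0.0182,"dy": 0.0492,"dz": 0,"ax": 0,"ay": 0,"az": 0},
  {"hand": 0,"dx": 0.0195,"dy": 0.0528,"dz": 0,"ax": 0,"ay": 0,"az": 0},
])

```text
time_s: 17.55
eef_pos: [0.545, -0.0752, 0.0773]
ee_rot: [3.139, 0.001, 1.215]
ft_force: [0.4, 0.4, -0.7]
width: 0.008
finger_force: 49.2
```

```bash
python3 - <<'E'
from h import *
np.set_printoptions(precision=4,suppress=True)
g=get_state();d=np.array([.347,.938]);n=np.array([-.938,.347]);q=g["eef_pos"][:2]-[.5622,-.0303];print(g["eef_pos"],q@d,q@n,g["ft_force"],g["wrist_torque"])
T=snapshot("top");np.savez("t7.npz",**T);S=snapshot("scene");np.savez("s7.npz",**S)
hsv=cv2.cvtColor(S["img"],cv2.COLOR_RGB2HSV)
# predicted pixels of tip, collar
c=np.array([.5622,-.0303])
for k in(.03,.055,.06): print("scene",k,proj(S,[*(c+k*d),.079]))
u=proj(S,[*(c+.045*d),.079]);x,y=np.round(u).astype(int);print(hsv[y-3:y+4,x-3:x+4,0],hsv[y-3:y+4,x-3:x+4,1])
E
```

```text
[ 0.545  -0.0752  0.0773] -0.048095778448075485 0.0005533066645045136 [ 0.3607  0.4421 -0.7411] [ 0.024  -0.0408 -0.0152]
scene 0.03 [300.0552 226.5446]
scene 0.055 [302.5727 235.6755]
scene 0.06 [303.0835 237.5283]
[[17 16 17 22 60 73 75]
 [17 17 16 16 41 72 73]
 [18 16 17 15 44 74 73]
 [17 16 18 17 42 70 73]
 [34 17 16 17 37 72 71]
 [69 21 17 16 38 71 72]
 [74 38 17 17 40 71 73]] [[115 108 111  86  52  86  86]
 [105 113 107 110  55  87  76]
 [114 112 111 106  56  83  84]
 [102 111 109 110  49  84  88]
 [ 62 103 106 114  60  79  86]
 [ 71  85 113 110  69  79  85]
 [ 90  55 107 109  61  84  85]]
```

The wood colour past the far eye shows the tip is through both. I let go and move above the knob.

carry_out([
  {"hand": 0.1,"dx": 0,"dy": 0,"dz": 0,"ax": 0,"ay": 0,"az": 0},
  {"hand": 0.2,"dx": 0,"dy": 0,"dz": 0,"ax": 0,"ay": 0,"az": 0},
  {"hand": 0.45,"dx": 0,"dy": 0,"dz": 0,"ax": 0,"ay": 0,"az": 0},
  {"hand": 0.45,"dx": 0,"dy": 0,"dz": 0,"ax": 0,"ay": 0,"az": 0},
  {"hand": 0.45,"dx": 0,"dy": 0,"dz": 0.02,"ax": 0,"ay": 0,"az": 0},
  {"hand": 0.45,"dx": 0,"dy": 0,"dz": 0.05,"ax": 0,"ay": 0,"az": 0},
  {"hand": 0.45,"dx": 0,"dy": 0,"dz": 0.08,"ax": 0,"ay": 0,"az": 0},
  {"hand": 0.45,"dx": 0,"dy": 0,"dz": 0.1,"ax": 0,"ay": 0,"az": 0},
])

```text
time_s: 18.45
eef_pos: [0.5457, -0.0764, 0.1797]
ee_rot: [3.136, 0.001, 1.214]
ft_force: [1.0, 0.1, 0.2]
width: 0.0383
finger_force: 0.0
```

carry_out([
  {"hand": 0.45,"dx": -0.007,"dy": -0.019,"dz": 0,"ax": 0,"ay": 0,"az": 0},
  {"hand": 0.45,"dx": -0.014,"dy": -0.038,"dz": 0,"ax": 0,"ay": 0,"az": 0},
  {"hand": 0.45,"dx": -0.028,"dy": -0.075,"dz": 0,"ax": 0,"ay": 0,"az": 0},
  {"hand": 0.45,"dx": -0.042,"dy": -0.113,"dz": 0,"ax": 0,"ay": 0,"az": 0},
  {"hand": 0.45,"dx": -0.056,"dy": -0.15,"dz": 0,"ax": 0,"ay": 0,"az": 0},
  {"hand": 0.45,"dx": -0.056,"dy": -0.15,"dz": 0,"ax": 0,"ay": 0,"az": 0},
  {"hand": 0.45,"dx": -0.056,"dy": -0.15,"dz": 0,"ax": 0,"ay": 0,"az": 0},
  {"hand": 0.45,"dx": -0.056,"dy": -0.15,"dz": 0,"ax": 0,"ay": 0,"az": 0},
])

```text
time_s: 19.25
eef_pos: [0.4889, -0.2252, 0.1772]
ee_rot: [3.14, 0.001, 1.215]
ft_force: [0.1, 0.2, -0.2]
width: 0.0384
finger_force: 0.0
```

```bash
python3 - <<'E'
from h import *
np.set_printoptions(precision=4,suppress=True)
g=get_state();print(g["eef_pos"],np.degrees(g["ee_rot"]),g["ft_force"])
s=snapshot("wrist");S=snapshot("scene");T=snapshot("top")
for n,k in(("w8",s),("s8",S),("t8",T)): np.savez(n+".npz",**k)
d=np.array([.347,.938]);n=np.array([-.938,.347]);c=np.array([.5622,-.0303])
p=proj(s,[*(c-.133*d),.064]);ps=proj(S,[*(c-.133*d),.064]);print("pred",p,ps)
for nm,im,u in(("w",s,p),("s",S,ps)):
    x,y=np.round(u).astype(int);m=mask(im,(max(x-60,0),max(y-50,0),120,100),[3,190,80],[15,255,255]);print(nm,m.sum(),rect(m) if m.sum()>5 else 0)
    if nm=="w":a=rect(m)[1]
    else:b=rect(m)[1]
q,e=cross(s,a,S,b);print("knob",q,e,(q[:2]-c)@d,(q[:2]-c)@n)
o=np.zeros((600,800,3),np.uint8)
w=cv2.resize(s["img"][:,:,::-1],(560,350));aa=crop(S,250,150,80,100,3);t=crop(T,300,130,110,82,3)
o[:350,:560]=w;o[:300,560:800]=aa;o[352:352+t.shape[0],:t.shape[1]]=t
cv2.imwrite("pics/c8.png",o)
E
```

```text
[ 0.4889 -0.2252  0.1772] [179.8866   0.0399  69.6183] [ 0.0617  0.237  -0.2086]
pred [321.3265 109.7196] [285.3868 175.7822]
w 2 0
s 34 (array([282.9, 168.7]), array([284.05, 172.15]), array([285.2, 175.6]), 5.0596442222595215)
knob [ 0.5236 -0.1463  0.0928] [np.float64(0.00024533650666128755), np.float64(0.0002453365066612478)] -0.12215182310889078 -0.004070519994702197
```

View pics/c8.png

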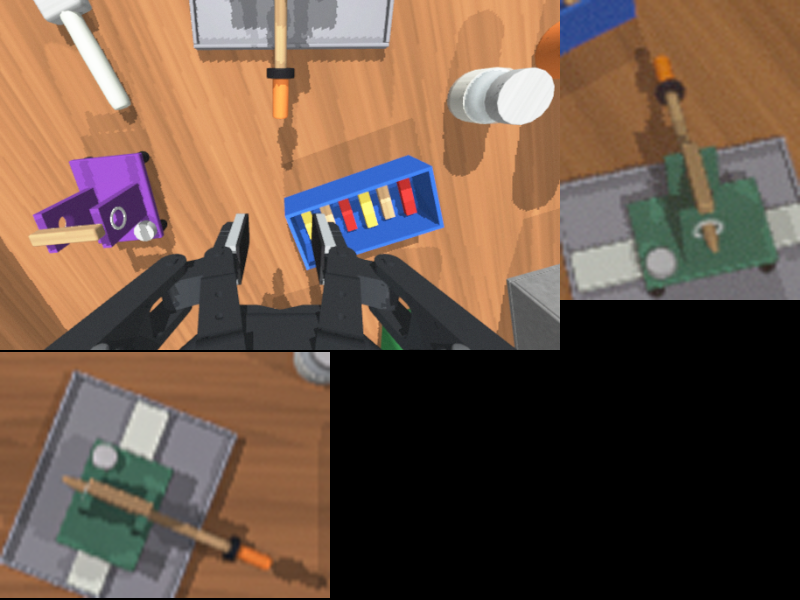

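The rail hangs through both eyes with the stand still seated. In full pixels the wrist view has the knob at about (321,112) and the collar at (320,82); the scene view has the knob at (284.3,172.7), and the top view at (384.3,198.7).

```bash
python3 - <<'E'
from h import *
np.set_printoptions(precision=4,suppress=True)
s,S,T=[np.load(n+"8.npz") for n in "wst"]
d=np.array([.347,.938]);n=np.array([-.938,.347]);c=np.array([.5622,-.0303])
# masks with orange limits wider, near the known pixels
R0={}
for nm,im,roi in(("w",s,(305,86,32,55)),("s",S,(276,165,18,16)),("t",T,(376,191,22,16))):
    m=mask(im,roi,[4,185,150],[14,255,255]);R0[nm]=rect(m);print(nm,m.sum(),R0[nm])
for a,b in(("w","s"),("w","t"),("t","s")):
    D=dict(w=s,s=S,t=T);q,e=cross(D[a],R0[a][1],D[b],R0[b][1]);print(a,b,q,np.round(e,4),"along",(q[:2]-c)@d,"lat",(q[:2]-c)@n)
for z in(.060,.066,.07): q=plane(s,(321,112),z);print(z,(q[:2]-c)@d,(q[:2]-c)@n)
q=plane(s,(320,86),.069);print("collar front-ish",(q[:2]-c)@d)
E
```

```text
w 45 (array([315.5,  91. ]), array([315.5,  96. ]), array([315.5, 101. ]), 7.0)
s 12 (array([281.8923, 168.1385]), array([282.3923, 172.1385]), array([282.8923, 176.1385]), 2.2326252460479736)
t 46 (array([379.6, 195.8]), array([384.4, 198.2]), array([389.2, 200.6]), 4.4721360206604)
w s [ 0.5206 -0.1475  0.0906] [0.0058 0.0058] along -0.12432864745733171 lat -0.0016679603689070074
w t [ 0.5134 -0.1464  0.1242] [0.0022 0.0022] along -0.12582426332435537 lat 0.0055163664872625185
t s [ 0.5169 -0.1582  0.0749] [0.0044 0.0044] along -0.13567167451362291 lat -0.0018302330336858752
0.06 -0.13481764634877855 0.00023417020018037742
0.066 -0.1346864968597785 0.0002616144552826848
0.07 -0.1345990638671118 0.0002799106253509262
collar front-ish -0.11611986334604457
```

The knob centre is 134 mm back on the axis, at z of about 0.064, drooping about 6.5°. I approach with the tool tilted to match and grip it.

carry_out([
  {"hand": 0.45,"dx": 0.009,"dy": 0.023,"dz": 0,"ax": 2,"ay": -0.75,"az": 0},
  {"hand": 0.45,"dx": 0.018,"dy": 0.046,"dz": 0,"ax": 4,"ay": -1.5,"az": 0},
  {"hand": 0.45,"dx": 0.0268,"dy": 0.0692,"dz": -0.01,"ax": 6.1,"ay": -2.25,"az": 0},
  {"hand": 0.45,"dx": 0.0268,"dy": 0.0692,"dz": -0.04,"ax": 6.1,"ay": -2.25,"az": 0},
  {"hand": 0.45,"dx": 0.0268,"dy": 0.0692,"dz": -0.07,"ax": 6.1,"ay": -2.25,"az": 0},
  {"hand": 0.45,"dx": 0.0268,"dy": 0.0692,"dz": -0.095,"ax": 6.1,"ay": -2.25,"az": 0},
  {"hand": 0.45,"dx": 0.0268,"dy": 0.0692,"dz": -0.112,"ax": 6.1,"ay": -2.25,"az": 0},
  {"hand": 0.45,"dx": 0.0268,"dy": 0.0692,"dz": -0.112,"ax": 6.1,"ay": -2.25,"az": 0},
])

```text
time_s: 20.2
eef_pos: [0.5134, -0.1545, 0.0624]
ee_rot: [-3.137, -0.113, 1.216]
ft_force: [-0.7, 0.0, 0.3]
width: 0.038
finger_force: 0.0
```

```bash
python3 - <<'E'
from h import *
np.set_printoptions(precision=4,suppress=True)
g=get_state();s=snapshot("wrist");np.savez("w9.npz",**s);print(g["eef_pos"],np.degrees(g["ee_rot"]),g["ft_force"])
d=np.array([.347,.938]);n=np.array([-.938,.347]);c=np.array([.5622,-.0303]);q=g["eef_pos"][:2]-c;print(q@d,q@n)
hsv=cv2.cvtColor(s["img"],cv2.COLOR_RGB2HSV)
m=cv2.inRange(hsv,np.array([3,200,90]),np.array([13,255,255]));print("orange per row");
for y in range(0,400,25):
    x=np.nonzero(m[y,260:380])[0];print(y,(x.min()+260,x.max()+260,len(x)) if len(x) else None, hsv[y,320])
E
```

```text
[ 0.5134 -0.1545  0.0624] [-179.7294   -6.4838   69.6573] [-0.7113  0.0464  0.3484]
-0.13340939716921135 0.0026506162976218882
orange per row
0 None [15 98 96]
25 None [ 18  62 136]
50 None [ 16  99 136]
75 None [ 16 102 133]
100 None [ 16 101 137]
125 None [ 16 106 205]
150 None [ 16 103 208]
175 None [ 17 101 225]
200 None [ 17 103 223]
225 None [ 16 104 224]
250 None [113  21  48]
275 None [ 16 167 254]
300 None [ 16 165 254]
325 None [ 13 140 213]
350 None [ 12 139 213]
375 None [105  36  57]
```

```bash
python3 - <<'E'
from h import *
s=np.load("w9.npz");g=get_state();hsv=cv2.cvtColor(s["img"],cv2.COLOR_RGB2HSV)
R9=R.from_euler("xyz",g["ee_rot"]).as_matrix();p=g["eef_pos"]
for k in(-.017,0,.017,.025): print("along tool x",k,proj(s,p+R9[:,0]*k-R9[:,2]*.002))
col=hsv[:,320];print([(y,*col[y].tolist()) for y in range(234,392,6)])
for y in(240,275,300,320):
    r=hsv[y,270:380];x=np.nonzero((r[:,1]>90)&(r[:,0]<20)&(r[:,2]>150))[0]+270;print(y,x.min(),x.max(),x.mean())
b=[y for y in range(200,400) if hsv[y,320,2]<70];print("black rows",b[:3],b[-3:],[y for y in b if y<300][-1:])
E
```

```text
along tool x -0.017 [323.07323744 308.53947351]
along tool x 0 [323.21540598 278.68108863]
along tool x 0.017 [323.36853824 246.52009089]
along tool x 0.025 [323.44476224 230.51144806]
[(234, 17, 104, 223), (240, 120, 20, 39), (246, 120, 28, 45), (252, 137, 45, 51), (258, 10, 125, 102), (264, 12, 186, 224), (270, 16, 169, 254), (276, 16, 168, 254), (282, 16, 167, 254), (288, 16, 165, 254), (294, 17, 164, 254), (300, 16, 165, 254), (306, 16, 170, 254), (312, 16, 170, 254), (318, 13, 140, 209), (324, 13, 140, 210), (330, 13, 139, 214), (336, 13, 140, 211), (342, 13, 140, 209), (348, 13, 140, 211), (354, 100, 26, 60), (360, 108, 23, 55), (366, 103, 30, 60), (372, 103, 30, 59), (378, 98, 35, 59), (384, 94, 29, 62), (390, 113, 17, 61)]
240 270 379 324.03508771929825
275 285 355 319.4347826086956
300 281 356 320.9782608695652
320 277 358 320.3953488372093
black rows [236, 237, 238] [397, 398, 399] [257]
```

The knob lies about 3 mm behind the hand's centre; I shift back 3 mm and close.

carry_out([
  {"hand": 0.45,"dx": -0.001,"dy": -0.003,"dz": 0,"ax": 0,"ay": 0,"az": 0},
  {"hand": 0.3,"dx": -0.001,"dy": -0.003,"dz": 0,"ax": 0,"ay": 0,"az": 0},
  {"hand": 0.2,"dx": -0.001,"dy": -0.003,"dz": 0,"ax": 0,"ay": 0,"az": 0},
  {"hand": 0.1,"dx": -0.001,"dy": -0.003,"dz": 0,"ax": 0,"ay": 0,"az": 0},
  {"hand": 0,"dx": -0.001,"dy": -0.003,"dz": 0,"ax": 0,"ay": 0,"az": 0},
  {"hand": 0,"dx": -0.001,"dy": -0.003,"dz": 0,"ax": 0,"ay": 0,"az": 0},
  {"hand": 0,"dx": -0.001,"dy": -0.003,"dz": 0,"ax": 0,"ay": 0,"az": 0},
  {"hand": 0,"dx": -0.001,"dy": -0.003,"dz": 0,"ax": 0,"ay": 0,"az": 0},
], force=40)

```text
time_s: 21.05
eef_pos: [0.5148, -0.16, 0.0655]
ee_rot: [3.139, -0.112, 1.215]
ft_force: [-0.3, -1.2, 1.4]
width: 0.0129
finger_force: 39.0
```

```bash
python3 - <<'E'
from h import *
np.set_printoptions(precision=4,suppress=True)
d=np.array([.347,.938]);n=np.array([-.938,.347]);c=np.array([.5622,-.0303])
for i in range(3):
    snapshot("top");g=get_state();q=g["eef_pos"][:2]-c;print(g["eef_pos"],q@d,q@n,g["ft_force"],g["wrist_torque"],g["width"],np.degrees(g["ee_rot"]))
s=snapshot("wrist");np.savez("w10.npz",**s)
hsv=cv2.cvtColor(s["img"],cv2.COLOR_RGB2HSV);b=[y for y in range(150,300) if hsv[y,322,2]<70];print(b[:1],b[-1:])
E
```

```text
[ 0.5148 -0.16    0.0655] -0.13812216151609766 -0.0005653584308739628 [-0.1682 -1.4128  1.4307] [-0.131  -0.0034 -0.0432] 0.01261224214556401 [179.8501  -6.4141  69.5922]
[ 0.5148 -0.16    0.0655] -0.13812491677196123 -0.0005591767814202881 [ 0.3229 -1.052   2.7034] [-0.1421 -0.0108 -0.0267] 0.012853377309791669 [179.8514  -6.4149  69.5933]
[ 0.5148 -0.16    0.0655] -0.138104045163176 -0.0005210938030167988 [ 0.717  -0.3215  1.7541] [-0.1845 -0.0203 -0.0199] 0.012677052426135291 [179.8549  -6.4148  69.5976]
[224] [244]
```

Gripped on the knob. I level the rail and raise the knob to eye height.

carry_out([
  {"hand": 0,"dx": 0,"dy": 0,"dz": 0.0025,"ax": -1,"ay": 0.4,"az": 0},
  {"hand": 0,"dx": 0,"dy": 0,"dz": 0.005,"ax": -2,"ay": 0.75,"az": 0},
  {"hand": 0,"dx": 0,"dy": 0,"dz": 0.0075,"ax": -3,"ay": 1.1,"az": 0},
  {"hand": 0,"dx": 0,"dy": 0,"dz": 0.01,"ax": -4,"ay": 1.5,"az": 0},
  {"hand": 0,"dx": 0,"dy": 0,"dz": 0.0125,"ax": -5,"ay": 1.9,"az": 0},
  {"hand": 0,"dx": 0,"dy": 0,"dz": 0.0145,"ax": -6.1,"ay": 2.25,"az": 0},
  {"hand": 0,"dx": 0,"dy": 0,"dz": 0.0145,"ax": -6.1,"ay": 2.25,"az": 0},
  {"hand": 0,"dx": 0,"dy": 0,"dz": 0.0145,"ax": -6.1,"ay": 2.25,"az": 0},
])

```text
time_s: 22.05
eef_pos: [0.5146, -0.1595, 0.0798]
ee_rot: [3.139, 0.001, 1.215]
ft_force: [-0.1, -0.1, -0.8]
width: 0.0121
finger_force: 39.0
```

```bash
python3 - <<'E'
from h import *
np.set_printoptions(precision=4,suppress=True)
d=np.array([.347,.938]);n=np.array([-.938,.347]);c=np.array([.5622,-.0303])
for i in range(2):
    T=snapshot("top");g=get_state();q=g["eef_pos"][:2]-c;print(g["eef_pos"],q@d,q@n,g["ft_force"],g["wrist_torque"],g["width"],np.degrees(g["ee_rot"]))
s=snapshot("wrist");np.savez("w11.npz",**s)
hsv=cv2.cvtColor(s["img"],cv2.COLOR_RGB2HSV);b=[y for y in range(150,300) if hsv[y,322,2]<70];print(b[:1],b[-1:])
# shaft centre columns, collar position, levelness: shaft width per row
for y in (60,100,140,180,210):
    r=hsv[y,290:355];x=np.nonzero((abs(r[:,0].astype(int)-17)<4)&(r[:,1]>80)&(r[:,1]<120)&(r[:,2]>120))[0]+290;print(y,x.min() if len(x) else 0,x.max() if len(x) else 0)
S=snapshot("scene");R11=R.from_euler("xyz",g["ee_rot"]).as_matrix()
bl=plane(s,(322,b[0]+2),.085);print("collar front along ~",(bl[:2]-c)@d)
E
```

```text
[ 0.5145 -0.1596  0.0797] -0.13786753701038065 -0.00011089238475927893 [-0.3163  0.2427 -1.1306] [ 0.0026 -0.0454 -0.0587] 0.012198830584717744 [179.8867   0.0707  69.6058]
[ 0.5144 -0.1597  0.0796] -0.13798215913019374 -7.545525102246822e-05 [-0.5574  0.6832 -0.2199] [-0.0284  0.0495 -0.0165] 0.012579600801707135 [179.8951   0.0694  69.5918]
[224] [243]
60 308 330
100 308 330
140 309 330
180 309 330
210 310 330
collar front along ~ -0.11024446018161822
```

The rail is level with no contact force, and about 80 mm remains to go. I push in two steps.

carry_out([
  {"hand": 0,"dx": 0.0028,"dy": 0.0075,"dz": 0,"ax": 0,"ay": 0,"az": 0},
  {"hand": 0,"dx": 0.0056,"dy": 0.015,"dz": 0,"ax": 0,"ay": 0,"az": 0},
  {"hand": 0,"dx": 0.0083,"dy": 0.0225,"dz": 0,"ax": 0,"ay": 0,"az": 0},
  {"hand": 0,"dx": 0.0111,"dy": 0.03,"dz": 0,"ax": 0,"ay": 0,"az": 0},
  {"hand": 0,"dx": 0.0139,"dy": 0.0375,"dz": 0,"ax": 0,"ay": 0,"az": 0},
  {"hand": 0,"dx": 0.0167,"dy": 0.045,"dz": 0,"ax": 0,"ay": 0,"az": 0},
  {"hand": 0,"dx": 0.0194,"dy": 0.0525,"dz": 0,"ax": 0,"ay": 0,"az": 0},
  {"hand": 0,"dx": 0.0222,"dy": 0.06,"dz": 0,"ax": 0,"ay": 0,"az": 0},
])

```text
time_s: 23.05
eef_pos: [0.537, -0.099, 0.0798]
ee_rot: [3.139, 0.001, 1.215]
ft_force: [0.4, 0.2, -0.9]
width: 0.0125
finger_force: 39.0
```

carry_out([
  {"hand": 0,"dx": 0.001,"dy": 0.0028,"dz": 0,"ax": 0,"ay": 0,"az": 0},
  {"hand": 0,"dx": 0.0021,"dy": 0.0056,"dz": 0,"ax": 0,"ay": 0,"az": 0},
  {"hand": 0,"dx": 0.0031,"dy": 0.0084,"dz": 0,"ax": 0,"ay": 0,"az": 0},
  {"hand": 0,"dx": 0.0038,"dy": 0.0103,"dz": 0,"ax": 0,"ay": 0,"az": 0},
  {"hand": 0,"dx": 0.0045,"dy": 0.0122,"dz": 0,"ax": 0,"ay": 0,"az": 0},
  {"hand": 0,"dx": 0.0049,"dy": 0.0131,"dz": 0,"ax": 0,"ay": 0,"az": 0},
  {"hand": 0,"dx": 0.0049,"dy": 0.0131,"dz": 0,"ax": 0,"ay": 0,"az": 0},
  {"hand": 0,"dx": 0.0049,"dy": 0.0131,"dz": 0,"ax": 0,"ay": 0,"az": 0},
])

```text
time_s: 23.85
eef_pos: [0.5416, -0.0868, 0.0798]
ee_rot: [3.139, 0.001, 1.215]
ft_force: [0.0, -0.4, -0.4]
width: 0.0124
finger_force: 39.0
```

```bash
cat > chk.py <<'E'
from h import *
np.set_printoptions(precision=4,suppress=True)
d=np.array([.347,.938]);n=np.array([-.938,.347]);c=np.array([.5622,-.0303])
s=snapshot("wrist");g=get_state();q=g["eef_pos"][:2]-c;print(g["time_s"],g["eef_pos"],q@d,q@n,g["ft_force"],g["width"])
hsv=cv2.cvtColor(s["img"],cv2.COLOR_RGB2HSV)
print([(y,*hsv[y,322].tolist()) for y in range(130,262,4)])
E
python3 chk.py
```

```text
23.9 [ 0.5416 -0.0868  0.0798] -0.06011103065428939 -0.0002875465294773072 [-0.4539  0.398  -0.9924] 0.012487961950989014
[(130, 16, 104, 198), (134, 16, 104, 201), (138, 16, 103, 203), (142, 16, 105, 200), (146, 16, 105, 199), (150, 16, 104, 202), (154, 16, 103, 200), (158, 17, 104, 197), (162, 16, 104, 199), (166, 16, 104, 198), (170, 17, 104, 197), (174, 16, 105, 200), (178, 16, 105, 195), (182, 16, 106, 195), (186, 16, 104, 198), (190, 17, 101, 196), (194, 16, 105, 197), (198, 16, 101, 196), (202, 17, 103, 198), (206, 16, 105, 194), (210, 16, 105, 196), (214, 16, 105, 197), (218, 16, 102, 195), (222, 16, 106, 197), (226, 17, 104, 196), (230, 16, 105, 196), (234, 16, 103, 196), (238, 16, 105, 196), (242, 16, 105, 196), (246, 14, 129, 146), (250, 12, 186, 217), (254, 11, 184, 217), (258, 12, 185, 216)]
```

carry_out([
  {"hand": 0,"dx": 0.0002,"dy": 0.0005,"dz": 0,"ax": 0,"ay": 0,"az": 0},
  {"hand": 0,"dx": 0.0004,"dy": 0.001,"dz": 0,"ax": 0,"ay": 0,"az": 0},
  {"hand": 0,"dx": 0.0005,"dy": 0.0014,"dz": 0,"ax": 0,"ay": 0,"az": 0},
  {"hand": 0,"dx": 0.0007,"dy": 0.0019,"dz": 0,"ax": 0,"ay": 0,"az": 0},
  {"hand": 0,"dx": 0.0009,"dy": 0.0023,"dz": 0,"ax": 0,"ay": 0,"az": 0},
  {"hand": 0,"dx": 0.001,"dy": 0.0028,"dz": 0,"ax": 0,"ay": 0,"az": 0},
  {"hand": 0,"dx": 0.001,"dy": 0.0028,"dz": 0,"ax": 0,"ay": 0,"az": 0},
  {"hand": 0,"dx": 0.001,"dy": 0.0028,"dz": 0,"ax": 0,"ay": 0,"az": 0},
])

```text
time_s: 24.7
eef_pos: [0.5426, -0.0844, 0.08]
ee_rot: [3.139, 0.002, 1.215]
ft_force: [-1.7, -3.4, 0.9]
width: 0.0128
finger_force: 39.2
```

carry_out([
  {"hand": 0,"dx": 0.0002,"dy": 0.0004,"dz": 0,"ax": 0,"ay": 0,"az": 0},
  {"hand": 0,"dx": 0.0003,"dy": 0.0009,"dz": 0,"ax": 0,"ay": 0,"az": 0},
  {"hand": 0,"dx": 0.0005,"dy": 0.0013,"dz": 0,"ax": 0,"ay": 0,"az": 0},
  {"hand": 0,"dx": 0.0005,"dy": 0.0013,"dz": 0,"ax": 0,"ay": 0,"az": 0},
  {"hand": 0,"dx": 0.0005,"dy": 0.0013,"dz": 0,"ax": 0,"ay": 0,"az": 0},
  {"hand": 0,"dx": 0.0005,"dy": 0.0013,"dz": 0,"ax": 0,"ay": 0,"az": 0},
  {"hand": 0,"dx": 0.0005,"dy": 0.0013,"dz": 0,"ax": 0,"ay": 0,"az": 0},
  {"hand": 0,"dx": 0.0005,"dy": 0.0013,"dz": 0,"ax": 0,"ay": 0,"az": 0},
])

```text
time_s: 25.5
eef_pos: [0.5433, -0.0836, 0.0804]
ee_rot: [3.138, 0.003, 1.215]
ft_force: [-3.3, -6.1, 2.4]
width: 0.0125
finger_force: 39.3
```

```bash
python3 chk.py | head -1; python3 - <<'E'
from h import *
for n in("scene","top"):
    np.savez(n[0]+"12.npz",**snapshot(n))
E
```

```text
25.55 [ 0.5433 -0.0836  0.0804] -0.0565862545507894 -0.0007950086627411865 [-2.79   -5.4524  3.2368] 0.012090488074510937
```

Contact is firm (6.5 N) at the expected position. I release and rise.

carry_out([
  {"hand": 0.15,"dx": 0,"dy": 0,"dz": 0,"ax": 0,"ay": 0,"az": 0},
  {"hand": 0.25,"dx": 0,"dy": 0,"dz": 0,"ax": 0,"ay": 0,"az": 0},
  {"hand": 0.4,"dx": 0,"dy": 0,"dz": 0,"ax": 0,"ay": 0,"az": 0},
  {"hand": 0.4,"dx": 0,"dy": 0,"dz": 0,"ax": 0,"ay": 0,"az": 0},
  {"hand": 0.4,"dx": 0,"dy": 0,"dz": 0.02,"ax": 0,"ay": 0,"az": 0},
  {"hand": 0.4,"dx": 0,"dy": 0,"dz": 0.06,"ax": 0,"ay": 0,"az": 0},
  {"hand": 0.4,"dx": 0,"dy": 0,"dz": 0.1,"ax": 0,"ay": 0,"az": 0},
  {"hand": 0.4,"dx": 0,"dy": 0,"dz": 0.14,"ax": 0,"ay": 0,"az": 0},
])

```text
time_s: 26.45
eef_pos: [0.5429, -0.0819, 0.2209]
ee_rot: [3.14, 0.001, 1.215]
ft_force: [0.6, -0.1, -1.0]
width: 0.0342
finger_force: 0.0
```

carry_out([
  {"hand": 0.4,"dx": -0.014,"dy": -0.037,"dz": 0,"ax": 0,"ay": 0,"az": 0},
  {"hand": 0.4,"dx": -0.028,"dy": -0.074,"dz": 0,"ax": 0,"ay": 0,"az": 0},
  {"hand": 0.4,"dx": -0.042,"dy": -0.111,"dz": 0,"ax": 0,"ay": 0,"az": 0},
  {"hand": 0.4,"dx": -0.056,"dy": -0.148,"dz": 0,"ax": 0,"ay": 0,"az": 0},
  {"hand": 0.4,"dx": -0.062,"dy": -0.165,"dz": 0,"ax": 0,"ay": 0,"az": 0},
  {"hand": 0.4,"dx": -0.062,"dy": -0.165,"dz": 0,"ax": 0,"ay": 0,"az": 0},
  {"hand": 0.4,"dx": -0.062,"dy": -0.165,"dz": 0,"ax": 0,"ay": 0,"az": 0},
  {"hand": 0.4,"dx": -0.062,"dy": -0.165,"dz": 0,"ax": 0,"ay": 0,"az": 0},
])

```text
time_s: 27.25
eef_pos: [0.4815, -0.2464, 0.2196]
ee_rot: [3.14, 0.0, 1.216]
ft_force: [-0.1, -0.8, 0.3]
width: 0.034
finger_force: 0.0
```

```bash
python3 - <<'E'
from h import *
np.set_printoptions(precision=4,suppress=True)
d=np.array([.347,.938]);n=np.array([-.938,.347]);c=np.array([.5622,-.0303])
s=snapshot("wrist");S=snapshot("scene");T=snapshot("top");np.savez("w13.npz",**s);np.savez("s13.npz",**S);np.savez("t13.npz",**T)
hs=[cv2.cvtColor(k["img"],cv2.COLOR_RGB2HSV) for k in(s,S,T)]
print("wrist: sample along rail line at z=.091 (collar top) / knob top .086")
for a in np.arange(-.085,-.015,.003):
    row=[]
    for k,h,z in((s,hs[0],.088),(T,hs[2],.088)):
        u=np.round(proj(k,[*(c+a*d),z])).astype(int);row.append((tuple(u.tolist()),h[u[1],u[0]].tolist() if 0<=u[1]<400 and 0<=u[0]<640 else None))
    print(round(a,3),row)
tm=rect(mask(T,(325,168,32,20),*WOOD));print("bar/rail T",tm)
# bystanders: change between first and present pictures
T0=np.load("top0.npz")["img"].astype(int);D=np.abs(T["img"].astype(int)-T0).sum(2)
for nm,(x,y,w,h) in dict(basket=(415,150,45,70),jar=(395,115,30,28),mug=(228,98,40,40)).items(): print(nm,(D[y:y+h,x:x+w]>90).sum())
E
```

```text
wrist: sample along rail line at z=.091 (collar top) / knob top .086
-0.085 [((321, 13), [116, 12, 144]), ((369, 190), [12, 133, 98])]
-0.082 [((321, 8), [120, 9, 144]), ((367, 190), [11, 134, 99])]
-0.079 [((321, 4), [120, 10, 146]), ((366, 190), [7, 47, 92])]
-0.076 [((321, -1), None), ((365, 189), [108, 39, 85])]
-0.073 [((321, -6), None), ((364, 189), [0, 58, 92])]
-0.07 [((321, -10), None), ((363, 188), [11, 201, 213])]
-0.067 [((321, -15), None), ((362, 188), [12, 202, 217])]
-0.064 [((321, -20), None), ((361, 188), [12, 200, 214])]
-0.061 [((321, -25), None), ((360, 187), [11, 198, 216])]
-0.058 [((321, -29), None), ((359, 187), [11, 198, 214])]
-0.055 [((321, -34), None), ((358, 186), [12, 199, 133])]
-0.052 [((321, -39), None), ((357, 186), [11, 191, 136])]
-0.049 [((321, -44), None), ((356, 185), [11, 193, 135])]
-0.046 [((321, -49), None), ((355, 185), [12, 195, 141])]
-0.043 [((321, -54), None), ((354, 185), [12, 192, 138])]
-0.04 [((321, -59), None), ((353, 184), [12, 193, 140])]
-0.037 [((321, -65), None), ((352, 184), [12, 176, 84])]
-0.034 [((321, -70), None), ((351, 183), [107, 81, 22])]
-0.031 [((321, -75), None), ((350, 183), [12, 74, 45])]
-0.028 [((321, -80), None), ((349, 183), [14, 108, 132])]
-0.025 [((321, -86), None), ((348, 182), [14, 107, 160])]
-0.022 [((321, -91), None), ((347, 182), [14, 109, 157])]
-0.019 [((321, -96), None), ((346, 181), [15, 106, 154])]
-0.016 [((321, -102), None), ((345, 181), [15, 110, 156])]
bar/rail T (array([324.8405, 172.4102]), array([337.2185, 177.2239]), array([349.5966, 182.0375]), 5.126025676727295)
basket 639
jar 0
mug 0
```

The knob spans -71.5 to -37 mm on the axis, which puts the collar front at about -29.5 mm: home. The basket region of the top view is likely covered by the arm, so I move the arm aside and verify.

carry_out([
  {"hand": 0.4,"dx": -0.01,"dy": 0.03,"dz": 0.03,"ax": 0,"ay": 0,"az": 0},
  {"hand": 0.4,"dx": -0.02,"dy": 0.07,"dz": 0.06,"ax": 0,"ay": 0,"az": 0},
  {"hand": 0.4,"dx": -0.03,"dy": 0.11,"dz": 0.08,"ax": 0,"ay": 0,"az": 0},
  {"hand": 0.4,"dx": -0.04,"dy": 0.15,"dz": 0.08,"ax": 0,"ay": 0,"az": 0},
  {"hand": 0.4,"dx": -0.05,"dy": 0.19,"dz": 0.08,"ax": 0,"ay": 0,"az": 0},
  {"hand": 0.4,"dx": -0.06,"dy": 0.23,"dz": 0.08,"ax": 0,"ay": 0,"az": 0},
  {"hand": 0.4,"dx": -0.06,"dy": 0.27,"dz": 0.08,"ax": 0,"ay": 0,"az": 0},
  {"hand": 0.4,"dx": -0.06,"dy": 0.31,"dz": 0.08,"ax": 0,"ay": 0,"az": 0},
])

```text
time_s: 28.2
eef_pos: [0.4205, 0.0646, 0.3002]
ee_rot: [3.138, 0.001, 1.216]
ft_force: [0.2, 0.9, 0.8]
width: 0.0338
finger_force: 0.0
```

```bash
python3 - <<'E'
from h import *
np.set_printoptions(precision=4,suppress=True)
S=snapshot("scene");T=snapshot("top");T0=np.load("top0.npz");S0=np.load("scene0.npz")
B=([112,150,60],[125,255,255])
for nm,a,b,roi in(("top",T0,T,(415,150,45,70)),("scene",S0,S,(200,120,80,60))):
    for k in(a,b): m=mask(k,roi,*B);print(nm,m.sum(),rect(m)[1])
d=np.array([.347,.938]);c=np.array([.5622,-.0303])
h=cv2.cvtColor(S["img"],cv2.COLOR_RGB2HSV)
for a in np.arange(-.08,-.02,.004):
    u=np.round(proj(S,[*(c+a*d),.083])).astype(int);print(round(a,3),u.tolist(),h[u[1],u[0]].tolist())
# feet: dark blobs / green base outline compared with the seated picture s3
S3=np.load("s3.npz")
G=([60,60,25],[85,255,255])
for k in(S3,S): m=mask(k,(260,195,75,75),*G);print("green",m.sum(),rect(m))
E
```

```text
top 16 [421.  166.5]
top 17 [421. 167.]
scene 492 [247.4102 161.8018]
scene 467 [247.4 162.3]
-0.08 [290, 188] [13, 157, 141]
-0.076 [290, 189] [13, 146, 147]
-0.072 [290, 190] [13, 174, 171]
-0.068 [291, 192] [15, 223, 193]
-0.064 [291, 193] [16, 239, 195]
-0.06 [291, 194] [15, 235, 196]
-0.056 [292, 196] [13, 205, 148]
-0.052 [292, 197] [14, 173, 149]
-0.048 [292, 198] [18, 107, 169]
-0.044 [293, 200] [17, 112, 161]
-0.04 [293, 201] [16, 107, 162]
-0.036 [294, 202] [17, 116, 163]
-0.032 [294, 204] [17, 113, 160]
-0.028 [294, 205] [16, 110, 163]
-0.024 [295, 207] [16, 112, 162]
green 1010 (array([316.7941, 216.1765]), array([295.5, 221.5]), array([274.2059, 226.8236]), 41.95866012573242)
green 899 (array([316.853 , 216.4118]), array([295.5588, 221.7353]), array([274.2647, 227.0588]), 41.47359085083008)
```

```bash
python3 -c "
from rig import *
print(hand_in())"
```

```text
the job is handed in; nothing more can be done
None
```

The job is handed in; the result was not returned. By my measurements the stand sits square across the spine on the tray floor, the wooden rail is through both eyes and pushed home by its knob until the collar met the stand, and the basket, jar and mug have not moved.

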